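# Gauge three adapter sleeves and reject the choked one

## Task

Take the plug gauge from its stand and try it along the bore of each sleeve in the slanting rack, the left one first, then the middle, then the right: push the pin in until its collar meets the mouth or until it stops against a choke inside, without forcing it. Then stand the gauge back in its hole, put the sleeve that the gauge would not pass into the red tray, and leave the good sleeves seated in the rack and everything else undisturbed.

Things in the scene. Friction and masses are not known exactly. Their poses are not given: they have to be found in the camera images.
- rack: fixed grey rack on a dark base, 196 mm wide (y), 88 mm deep (x), 68 mm tall; origin under the centre of its base; x points to the back, y along the row of pockets. Its face (64x196 mm, front edge low) is tilted 30 degrees towards -x, so the sleeves lean 30 degrees from vertical. Pockets 36 mm wide, 26 mm deep, 64 mm apart
- pocket_left (a point): the left pocket of the rack (the +y end): the point where the centre of a seated sleeve lies; axes as the rack's
- pocket_middle (a point): the middle pocket of the rack (the middle): the point where the centre of a seated sleeve lies; axes as the rack's
- pocket_right (a point): the right pocket of the rack (the -y end): the point where the centre of a seated sleeve lies; axes as the rack's
- sleeve_a_center (a point): blue plastic adapter sleeve, 34 mm outside, 56 mm long, 0.07 kg, 30 mm of it proud of the rack face. This point is its centre, half-way along the axis; z runs along the bore, out of the mouth, which is 28 mm from here along +z
- sleeve_a: the same sleeve; origin at the centre of its lower end, z towards the mouth. The three look alike: a sound bore is 22 mm wide all through, a choked one 22 mm at the mouth but 8 mm from 10 mm below it on. Exactly one of the three is choked; its pocket varies
- sleeve_b_center (a point): blue plastic adapter sleeve, 34 mm outside, 56 mm long, 0.07 kg, 30 mm of it proud of the rack face. This point is its centre, half-way along the axis; z runs along the bore, out of the mouth, which is 28 mm from here along +z
- sleeve_b: the same sleeve; origin at the centre of its lower end, z towards the mouth. The three look alike: a sound bore is 22 mm wide all through, a choked one 22 mm at the mouth but 8 mm from 10 mm below it on. Exactly one of the three is choked; its pocket varies
- sleeve_c_center (a point): blue plastic adapter sleeve, 34 mm outside, 56 mm long, 0.07 kg, 30 mm of it proud of the rack face. This point is its centre, half-way along the axis; z runs along the bore, out of the mouth, which is 28 mm from here along +z
- sleeve_c: the same sleeve; origin at the centre of its lower end, z towards the mouth. The three look alike: a sound bore is 22 mm wide all through, a choked one 22 mm at the mouth but 8 mm from 10 mm below it on. Exactly one of the three is choked; its pocket varies
- gauge: plug gauge, 84 mm long, 0.09 kg; origin at the tip of its pin, z from the tip up to the handle
- gauge_grip (a point): centre of the gauge's green square handle (20x20 mm, sides facing its x and y axes, from 38 to 84 mm above the tip), 61 mm above the tip. Below it a dark collar 30 mm across (32 to 38 mm above the tip), then the steel pin, 18 mm across, 32 mm long, tapered to 11 mm over its last 6 mm. z from tip to handle
- gauge_tip (a point): tip of the gauge's pin; z axis up the gauge to the handle. Pushed into a sound sleeve, the pin goes in 32 mm until the collar meets the mouth; in a choked sleeve the tip stops about 10 mm below the mouth
- gauge_stand: light wooden block 54x54x40 mm, fixed; origin under its centre on the worktop. A round hole 24 mm wide, 36 mm deep, in the middle of its top, in which the gauge stands upright, its collar resting on the top (handle centre then 69 mm above the worktop)
- reject_tray: red open tray 96x96x22 mm, walls and floor about 4 mm, fixed, empty; origin under its centre on the worktop
- dropper_bottle_center (a point): bystander: amber dropper bottle with a black teat, 33 mm across, 100 mm tall, upright, 52 to 64 mm behind the gauge (on the stand's own +x side); this point is its centre
- measuring_cylinder_center (a point): bystander: tall narrow clear measuring cylinder on a blue foot, 46x52 mm, 142 mm tall, upright; this point is its centre
- blue_stopper_center (a point): bystander: blue plastic stopper, 18 mm across, 22 mm tall; this point is its centre
- pill_tin_center (a point): bystander: small round metal tin, 48 mm across, 21 mm tall; this point is its centre
- pen_black_center (a point): bystander: black felt pen, 10x138x12 mm, lying roughly along y; this point is its centre
Mind the look-alikes: they are no part of the job. Leave any white look-alike of the sleeve_b alone.

How it is judged:
By the outcome, as a careful person would: the job done as asked, in the order asked, and still so for the second after the job is handed in, with the robot touching nothing.
It also fails if it takes over 72 s, if anything falls off the work surface, if the arm or the gripper's body presses on something with over 40 N, if the wrist force passes 120 N, or if a joint passes its speed limit or range.

## Robot

A 7-joint arm with a two-finger parallel gripper is mounted at the origin on a cart in front of the work surface, level with it; the furniture and walls round the work are solid. World frame = base frame: x ahead of the robot, y to its left, z up, the work surface at z = 0. Lengths are in m, angles in rad, forces in N, time in s.
With the tool pointing down it reaches from about 0.35 to 0.9 m from the base axis. Payload 19.9 kg.
Tool frame: the origin (TCP) lies at the very end of the fingers, on their centre line; the grasp point (between the pads) lies 19 mm behind it; x points along the fingers, y is the direction in which the jaws open and shut, and the axes are right-handed (so a half turn about x gives the same grasp; the last joint's range is limited). The gripper opens to 94 mm and grips with 3 to 60 N. Pads are 16 mm wide; open, the fingers measure 119 mm over their backs; the gripper's body (75 mm by 177 mm) begins 78 mm behind the grasp point.
Start: joints at [1.234, 0.417, -0.01, 1.614, 0.005, 1.111, -0.053], TCP at [0.182, -0.598, 0.205] pointing down, gripper open.
Joint ranges: [-2.81, 2.81], [-0.39, 2.02], [-1.27, 1.25], [0.06, 2.57], [-1.19, 4.33], [0.19, 2], [-2.82, 2.82]. Speed limits (rad/s): [1.89, 1.89, 2.39, 2.39, 3.01, 3.01, 3.01].

## Interface

Orientations are given as a unit quaternion [w, x, y, z].
In Python, from plant import arm gives the robot as it stands. The module is installed in compiled form; this text tells all that it offers.
- The arm moves only by the tool step_arm, never from a script. Its arguments are lists of equal length, an entry for each row: "hand": the closure, from 0 (fully open) to 1 (shut); "slide": the shift along the tool's x, y, z in mm, a list of three; "roll": the turn about the tool's x in rad. A call has 1 to 8 rows; each row is the pose to reach, as a shift and turn from the pose commanded when the call began, along the tool's axes at that moment; what a row does not reach only later rows make up. A row lasts 1/10 s, in which the tool goes at most 50 mm and 8.59 degrees, less where a joint would pass 70% of its speed; a pose out of reach is approached as far as the arm can. A call with a gripper value outside its range is refused whole. The fingers move at their own pace and stop on an object; "squeeze" is the grip in N (left out, the last holds). Time passes only in rows, so rows that repeat a pose let the fingers close. It gives the time, the measured TCP pose, the force and the opening at its end, in the units of the state.
- arm.state(): the state, without advancing time (a new reading comes with each control period).
- arm.get_image(name): name is "side" or "top" or "wrist"; returns a dict with "img" (384x512x3 uint8, red, green, blue), "z_map" (384x512 float32, m along the optical axis (not along the pixel's ray), 0 where there is no reading), "fx", "fy", "cx", "cy" (pixels), "k1" (the pictures are not rectified: a ray, as slopes to the right and down, at radius r is drawn at 1 + k1 r^2 times it, then the intrinsics apply), "R" (3x3) and "t" (3): a world point X has camera coordinates R X + t; the wrist camera has in their place "tool_from_camera" (4x4, takes a point from camera to tool coordinates, whose origin is the TCP and whose axes are the tool frame's). Camera axes: x right, y down, z forward; pixel columns grow to the right and rows downward; lengths in m; the calibration is good to about 2 mm. A picture is of the moment at which its call begins: read the wrist's pose just before it.
- arm.job_done(): hands the job in, once; it reports no verdict.
Trained networks look in a picture, given as the dict that the camera call returned (one of the last four; its "shot" number tells which), for a name from the list of things; names that differ only in an ending like _2 or _b are one class to them, and where a whole thing is asked for, a point or a joint stands for the part that bears it (a point fixed in the world has none). Each returns a list of dicts, best first, with "score" (0 to 1); they miss things now and then, are a little off and sometimes report something else, mostly with a low value. They report only what shows in the picture. A call takes as long as a camera call. They do not tell look-alikes from the thing itself.
- arm.recognise(label, picture): "box" ([left, top, right, bottom] in pixels, round what is visible of it).
The state is a dict: "time_s": time; "joint_positions": joint angles; "qvel": joint speeds; "joint_torque": joint torques, N m; "eef_pos": TCP position; "ee_rot": TCP orientation; "ft_force": force on the tool from outside, world axes, zero at the start; "ft_torque": the same for the moment, N m; "finger_gap": finger opening in m.
Only numpy, scipy, OpenCV 4.12 (cv2) and the standard library are available. Lean on these libraries where they do the work, as an engineer would, in place of code of your own. Each camera call takes 0.05 s, during which the arm holds its last target.

## Working session

There is one attempt and no reset: what is moved stays moved. The work goes in short steps, Python scripts to look and compute and a tool call to move; the robot and the scene stay as the last step left them, time stands still between calls to the robot, and variables do not carry over. Pictures are saved under pics/ and viewed, and the job is handed in when it is done.

Besides the shell and the picture viewer there is one more tool, called after "Request:" by a JSON object that holds its "api" and its "payload", one argument or row to a line. step_arm: Moves the arm, as the interface text tells. Its arguments: {"type":"object","properties":{"hand":{"type":"array","items":{"type":"number"}},"slide":{"type":"array","items":{"type":"array","items":{"type":"number"}}},"roll":{"type":"array","items":{"type":"number"}},"squeeze":{"type":"number"}},"required":["hand","slide","roll"]}

```bash
mkdir -p pics
python3 - <<'E'
from plant import arm
import cv2,numpy as np,pickle
s=arm.state(); print({k:np.round(v,3) for k,v in s.items()})
d={}
for n in ['side','top','wrist']:
    p=arm.get_image(n); d[n]=p
    cv2.imwrite(f'pics/{n}0.png',p['img'][:,:,::-1])
    print(n,{k:(np.round(v,4).tolist() if not isinstance(v,(str,int)) else v) for k,v in p.items() if k not in('img','z_map')})
pickle.dump(d,open('d0.pkl','wb'))
E
```

```text
{'time_s': np.float64(0.0), 'joint_positions': array([ 1.235,  0.418, -0.01 ,  1.614,  0.005,  1.111, -0.053]), 'qvel': array([ 0.   ,  0.001,  0.   , -0.   ,  0.001,  0.001, -0.   ]), 'joint_torque': array([-2.0000e-03, -8.5126e+01,  6.3700e-01, -4.2600e+01, -4.9000e-02,
        1.9000e-02,  0.0000e+00]), 'eef_pos': array([ 0.181, -0.598,  0.205]), 'ee_rot': array([-0.103, -0.699, -0.104,  0.7  ]), 'ft_force': array([-0.6  ,  0.404, -0.062]), 'ft_torque': array([-0.008, -0.01 , -0.033]), 'finger_gap': np.float64(0.094)}
side {'fx': 377.1757, 'fy': 377.1757, 'cx': 258.5147, 'cy': 194.2048, 'k1': -0.0592, 'R': [[-0.9996, -0.0133, 0.0257], [-0.0289, 0.4786, -0.8776], [-0.0006, -0.8779, -0.4788]], 't': [0.5644, -0.0474, 1.3981], 'shot': 1}
top {'fx': 411.1569, 'fy': 411.1569, 'cx': 252.4429, 'cy': 190.7061, 'k1': 0.0449, 'R': [[-0.0043, -1.0, 0.0016], [-0.988, 0.004, -0.1546], [0.1546, -0.0022, -0.988]], 't': [0.2994, 0.5521, 1.0499], 'shot': 2}
wrist {'fx': 340.2546, 'fy': 340.2546, 'cx': 254.8908, 'cy': 191.2637, 'k1': -0.0395, 'tool_from_camera': [[-0.0, -0.248, 0.9688, -0.18], [1.0, 0.0006, 0.0002, 0.0005], [-0.0006, 0.9688, 0.248, -0.0713], [0.0, 0.0, 0.0, 1.0]], 'shot': 3}
```

View pics/side0.png

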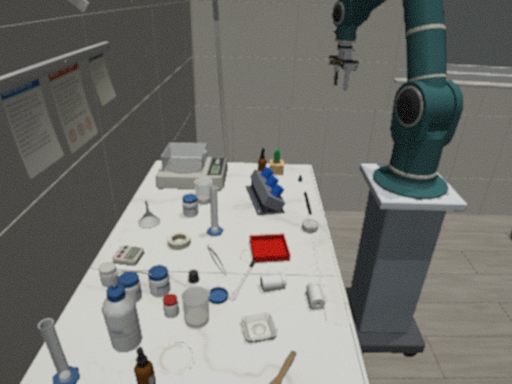

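View pics/top0.png

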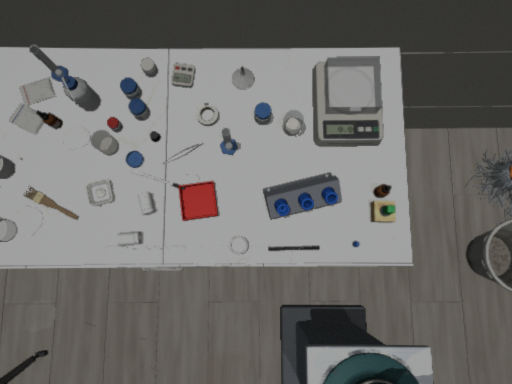

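View pics/wrist0.png

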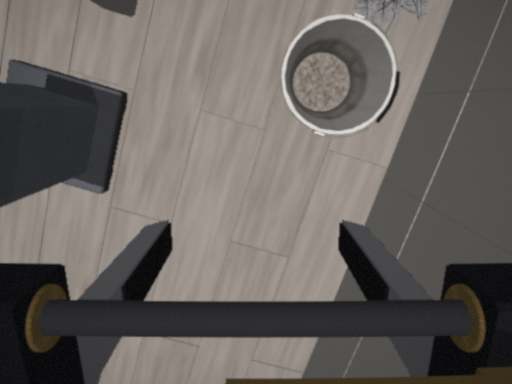

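```bash
cat > h.py <<'E'
import numpy as np,cv2
from scipy.spatial.transform import Rotation as Ro
def quat(q): return Ro.from_quat([q[1],q[2],q[3],q[0]]).as_matrix()
def cam(p,st=None):
    """returns Rwc, twc camera->world"""
    if 'R' in p:
        R=np.array(p['R']);t=np.array(p['t']); return R.T,-R.T@t
    T=np.array(p['tool_from_camera']);Rt=quat(st['ee_rot'])
    return Rt@T[:3,:3],Rt@T[:3,3]+np.array(st['eef_pos'])
def undist(p,uv):
    uv=np.asarray(uv,float).reshape(-1,2)
    x=np.c_[(uv[:,0]-p['cx'])/p['fx'],(uv[:,1]-p['cy'])/p['fy']]
    q=x.copy()
    for _ in range(20): q=x/(1+p['k1']*(q**2).sum(1,keepdims=True))
    return q
def cloud(p,st=None):
    v,u=np.mgrid[0:384,0:512]; q=undist(p,np.c_[u.ravel(),v.ravel()])
    z=p['z_map'].ravel(); P=np.c_[q*z[:,None],z]
    R,t=cam(p,st); W=P@R.T+t; W[z<=0]=np.nan
    return W.reshape(384,512,3)
def proj(p,X,st=None):
    R,t=cam(p,st); c=(np.atleast_2d(X)-t)@R; q=c[:,:2]/c[:,2:]
    q=q*(1+p['k1']*(q**2).sum(1,keepdims=True))
    return np.c_[q[:,0]*p['fx']+p['cx'],q[:,1]*p['fy']+p['cy']]
def ray(p,uv,z,st=None):
    R,t=cam(p,st); q=undist(p,uv); d=np.c_[q,np.ones(len(q))]@R.T
    return t+d*((z-t[2])/d[:,2])[:,None]
E
python3 - <<'E'
from h import *; import pickle
d=pickle.load(open('d0.pkl','rb'));p=d['top'];W=cloud(p)
np.set_printoptions(precision=3,suppress=True)
im=cv2.resize(p['img'][130:270,170:420,::-1],None,fx=3.2,fy=3.2,interpolation=cv2.INTER_CUBIC);cv2.imwrite('pics/topcrop.png',im)
for n,u,v in [('tray',199,201),('gaugetop',391,210),('bottle',384,190),('L',283,208),('M',307,202),('R',331,196),('table',230,200),('pen',295,248),('rackbackL',266,192),('rackbackR',335,180),('face',295,205)]: print(n,W[v,u])
print('table z',np.nanmedian(W[215:235,120:160,2]))
E
```

```text
tray [0.532 0.444 0.003]
gaugetop [ 0.496 -0.051  0.088]
bottle [ 0.549 -0.042  0.071]
L [0.504 0.218 0.065]
M [0.522 0.154 0.048]
R [0.537 0.09  0.049]
table [ 0.534  0.359 -0.   ]
pen [0.403 0.184 0.011]
rackbackL [0.55  0.261 0.041]
rackbackR [0.576 0.083 0.07 ]
face [0.514 0.185 0.045]
table z 0.00033594093160371763
```

View pics/topcrop.png

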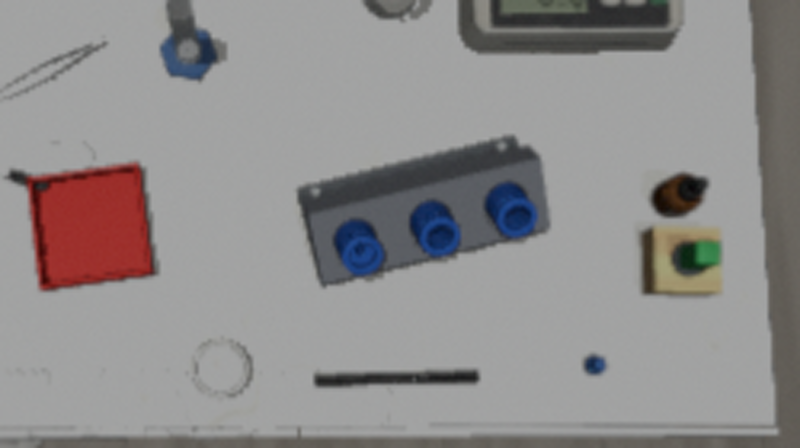

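```bash
cat >> h.py <<'E'
def togo(st,target,yaw_dir=None):
    """slide mm in tool axes to bring TCP to target; roll so tool y aligns (mod pi) with yaw_dir (world xy)"""
    R=quat(st['ee_rot']); d=R.T@(np.array(target)-np.array(st['eef_pos']))*1000
    r=None
    if yaw_dir is not None:
        w=R.T@np.array([yaw_dir[0],yaw_dir[1],0]); r=np.arctan2(w[2],w[1])
        r=(r+np.pi/2)%np.pi-np.pi/2
    return np.round(d,1),r
E
python3 - <<'E'
from h import *; from plant import arm
np.set_printoptions(precision=3,suppress=True)
s=arm.state();print(quat(s['ee_rot']))
print(togo(s,[0.44,-0.05,.27],[0,1]))
E
```

```text
[[-0.     0.291 -0.957]
 [ 0.001 -0.957 -0.291]
 [-1.    -0.001  0.   ]]
(array([ -64.6, -449.1, -406.5]), np.float64(0.2947760352838422))
```

Request:
{"api": "step_arm", "payload": {
  "hand": [0.2,0.3,0.4,0.4,0.4,0.4,0.4,0.4],
  "slide": [
    [-65,0,0],
    [-65,-50,-50],
    [-65,-90,-90],
    [-65,-130,-130],
    [-65,-170,-170],
    [-65,-210,-210],
    [-65,-245,-240],
    [-65,-280,-270]
  ],
  "roll": [0,0,0,0.05,0.1,0.15,0.2,0.295]
}}

```text
time_s: 0.95
eef_pos: [0.3421, -0.2862, 0.2704]
ee_rot: [0.001, -0.707, 0.001, 0.707]
ft_force: [0.6, 0.6, -0.5]
finger_gap: 0.0562
```

Run:
```python
from h import *; from plant import arm
np.set_printoptions(precision=3,suppress=True)
s=arm.state();print(quat(s['ee_rot']),s['joint_positions'])
print(togo(s,[0.49,-0.05,.27],[0,1]))
```

```text
[[-0.    -0.002 -1.   ]
 [-0.    -1.     0.002]
 [-1.     0.     0.   ]] [ 0.84   0.034 -0.218  1.945  0.008  1.163 -0.953]
(array([   0.3, -236.5, -147.3]), np.float64(-0.0022868856708679886))
```

Request:
{"api": "step_arm", "payload": {
  "hand": [0.4,0.4,0.4,0.4,0.4,0.4,0.4],
  "slide": [
    [0,-40,-25],
    [0,-80,-50],
    [0,-120,-75],
    [0,-160,-100],
    [0,-200,-125],
    [0,-236,-147],
    [0,-236,-147]
  ],
  "roll": [0,0,0,0,0,0,0]
}}

```text
time_s: 1.65
eef_pos: [0.4904, -0.0472, 0.2703]
ee_rot: [0.002, 0.707, 0.003, -0.707]
ft_force: [-0.1, -0.6, 0.3]
finger_gap: 0.0563
```

```bash
cat > look.py <<'E'
import sys,pickle
from h import *; from plant import arm
np.set_printoptions(precision=4,suppress=True)
def look(name,cams=('wrist',)):
    out={}
    for c in cams:
        s=arm.state(); p=arm.get_image(c); cv2.imwrite(f'pics/{name}_{c}.png',p['img'][:,:,::-1]); out[c]=p; out['st']=s
    pickle.dump(out,open(f'{name}.pkl','wb')); print(s['time_s'],s['eef_pos'],s['ft_force'],s['finger_gap']); return out
if __name__=='__main__': look(sys.argv[1],sys.argv[2:] or ('wrist',))
E
python3 look.py g1
```

```text
1.65 [ 0.4904 -0.0472  0.2703] [-0.1102 -0.5589  0.3034] 0.05631164901343804
```

View pics/g1_wrist.png

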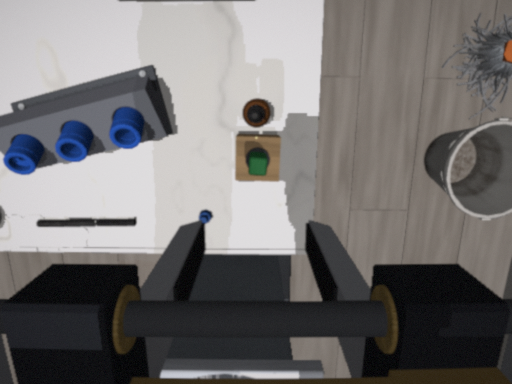

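```bash
cat > g1.py <<'E'
from h import *; import pickle
np.set_printoptions(precision=4,suppress=True)
d=pickle.load(open('g1.pkl','rb'));p=d['wrist'];s=d['st'];W=cloud(p,s);im=p['img'].astype(int)
print('table',np.nanmedian(W[200:215,60:120,2]))
sub=(W[...,0]>.44)&(W[...,0]<.6)&(W[...,1]>-.12)&(W[...,1]<.0)
st=sub&(abs(W[...,2]-.04)<.005)
gr=sub&(im[...,1]>im[...,0]+25)&(im[...,1]>im[...,2]+15)
top=gr&(W[...,2]>.085)
for n,m in (('stand',st),('green',gr),('greentop',top)):
    P=W[m]; r=cv2.minAreaRect((P[:,:2]*1000).astype(np.float32)); print(n,m.sum(),r,P.min(0),P.max(0),np.median(P,0))
bt=sub&(W[...,2]>.06)&(W[...,0]>.525); print('bottle',W[bt].mean(0),W[bt].max(0))
# sleeves
bl=(im[...,2]>im[...,0]+50)&(W[...,2]>.03)
n,l,stt,c=cv2.connectedComponentsWithStats(bl.astype(np.uint8))
for i in range(1,n):
    if stt[i,4]>200:
        P=W[l==i];print(c[i],stt[i,4],P.max(0),P.min(0),np.median(P,0))
c=cv2.resize(p['img'][60:260,0:300,::-1],None,fx=2.6,fy=2.6,interpolation=cv2.INTER_CUBIC);cv2.imwrite('pics/g1crop.png',c)
# rack face plane
m=(W[...,1]>.03)&(W[...,1]<.29)&(W[...,0]>.45)&(W[...,0]<.62)&(W[...,2]>.02)&(W[...,2]<.07)&~bl&(im.max(2)<110)
P=W[m]
rng=np.random.default_rng(0);best=0
for _ in range(500):
    q=P[rng.choice(len(P),3,False)];nn=np.cross(q[1]-q[0],q[2]-q[0]);nn/=np.linalg.norm(nn)+1e-12
    if nn[2]<0: nn=-nn
    if not(.75<nn[2]<.95):continue
    k=abs((P-q[0])@nn)<.002
    if k.sum()>best:best=k.sum();K=k
Q=P[K];c0=Q.mean(0);nn=np.linalg.svd(Q-c0)[2][2];nn*=np.sign(nn[2])
print('plane',best,nn,c0,'tilt',np.degrees(np.arccos(nn[2])),'yaw',np.degrees(np.arctan2(-nn[1],-nn[0])))
E
python3 g1.py
```

```text
table 0.0006573512351988609
stand 1438 ((518.7811889648438, -50.261478424072266), (53.96089553833008, 96.75660705566406), 88.65628814697266) [ 0.47   -0.0773  0.035 ] [ 0.567  -0.023   0.0448] [ 0.5026 -0.0497  0.0409]
green 353 ((498.6133728027344, -51.524085998535156), (18.836986541748047, 20.719730377197266), 0.14281794428825378) [ 0.4892 -0.0619  0.0473] [ 0.508  -0.0411  0.0949] [ 0.5003 -0.0498  0.0924]
greentop 308 ((498.59295654296875, -50.290504455566406), (18.802249908447266, 18.252477645874023), 0.1428179144859314) [ 0.4892 -0.0594  0.0854] [ 0.508  -0.0411  0.0949] [ 0.4992 -0.0498  0.0926]
bottle [ 0.5525 -0.0473  0.0829] [ 0.5613 -0.0374  0.1019]
[125.1917 128.2301] 1017 [0.5586 0.1267 0.0867] [0.5108 0.0787 0.0373] [0.5358 0.0969 0.0715]
[ 72.1285 141.5159] 973 [0.543  0.1947 0.0869] [0.4944 0.1401 0.0368] [0.5219 0.1585 0.0719]
[ 20.8643 154.4942] 943 [0.5284 0.2416 0.0868] [0.483  0.2033 0.0465] [0.5076 0.2196 0.0717]
plane 1798 [-0.4787 -0.1149  0.8704] [0.5363 0.1251 0.0515] tilt 29.490719323091856 yaw 13.499344984582429
```

View pics/g1crop.png

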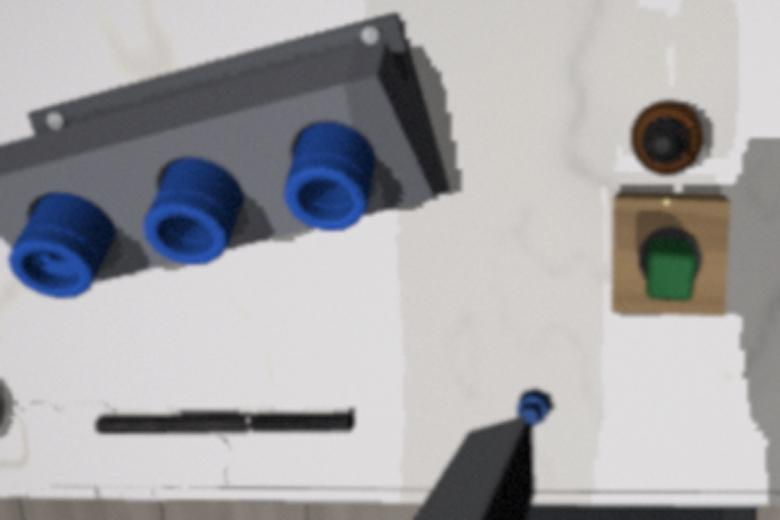

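Request:
{"api": "step_arm", "payload": {
  "hand": [0.4,0.4,0.4,0.4,0.4,0.4,0.4],
  "slide": [
    [40,3,-8],
    [80,3,-8],
    [120,3,-8],
    [160,3,-8],
    [190,3,-8],
    [215,3,-8],
    [215,3,-8]
  ],
  "roll": [0,0,0,0,0,0,0]
}}

```text
time_s: 2.4
eef_pos: [0.4944, -0.0561, 0.0529]
ee_rot: [0.001, -0.705, 0.0, 0.709]
ft_force: [0.5, -0.4, 1.0]
finger_gap: 0.0567
```

```bash
python3 look.py g2
```

```text
2.4 [ 0.4944 -0.0561  0.0529] [ 0.5177 -0.4207  0.9885] 0.056736902043302215
```

View pics/g2_wrist.png

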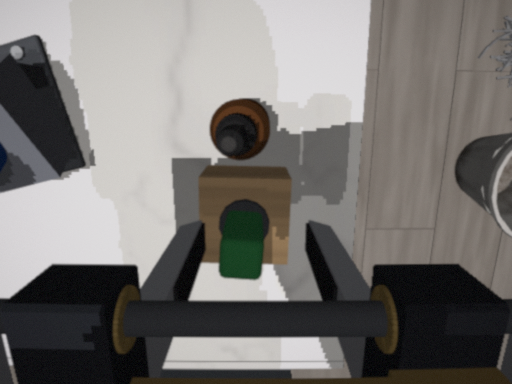

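Run:
```python
from h import *; from plant import arm
np.set_printoptions(precision=4,suppress=True)
s=arm.state();print(s['eef_pos'],s['qvel'],togo(s,[.4985,-.05,.055],[0,1]))
```

```text
[ 0.4956 -0.0559  0.0548] [ 0.0047 -0.0438 -0.0185 -0.0293 -0.0105  0.0215  0.0071] (array([-0.3, -6. , -2.9]), np.float64(-0.0011078949904455015))
```

Request:
{"api": "step_arm", "payload": {
  "hand": [0.4,0.4,0.4],
  "slide": [
    [0,0,0],
    [0,0,0],
    [0,0,0]
  ],
  "roll": [0,0,0]
}}

```text
time_s: 2.75
eef_pos: [0.4973, -0.0556, 0.0565]
ee_rot: [-0.0, 0.708, -0.0, -0.707]
ft_force: [-0.4, 0.4, 0.7]
finger_gap: 0.0565
```

Request:
{"api": "step_arm", "payload": {
  "hand": [0.4,0.4,0.55,0.7,0.8,0.85,0.85],
  "slide": [
    [0,-5,-1],
    [0,-5,-1],
    [0,-5,-1],
    [0,-5,-1],
    [0,-5,-1],
    [0,-5,-1],
    [0,-5,-1]
  ],
  "roll": [0,0,0,0,0,0,0],
  "squeeze": 5
}}

```text
time_s: 3.45
eef_pos: [0.4977, -0.0503, 0.0554]
ee_rot: [0.0, -0.707, 0.0, 0.707]
ft_force: [0.4, -0.6, -0.1]
finger_gap: 0.0203
```

```bash
python3 look.py g3
```

```text
3.45 [ 0.4977 -0.0503  0.0554] [ 0.4373 -0.6325 -0.0645] 0.02028841787244971
```

View pics/g3_wrist.png

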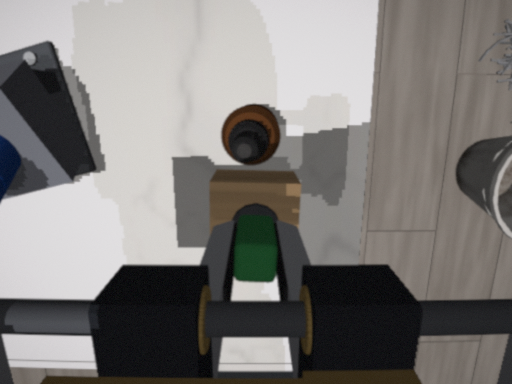

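Request:
{"api": "step_arm", "payload": {
  "hand": [0.85,0.85,0.85,0.85,0.85,0.85,0.85,0.85],
  "slide": [
    [-11,0,0],
    [-22,0,0],
    [-22,0,0],
    [-22,0,6],
    [-21,0,12],
    [-19,0,18],
    [-16,0,24],
    [-13,0,29]
  ],
  "roll": [0,0,0,0,0,0,0,0]
}}

```text
time_s: 4.3
eef_pos: [0.468, -0.0502, 0.068]
ee_rot: [0.0, -0.707, 0.0, 0.707]
ft_force: [1.7, 0.2, 1.0]
finger_gap: 0.0198
```

```bash
python3 look.py g4
```

```text
4.3 [ 0.468  -0.0502  0.068 ] [1.7132 0.1746 1.0051] 0.019829274762355693
```

View pics/g4_wrist.png

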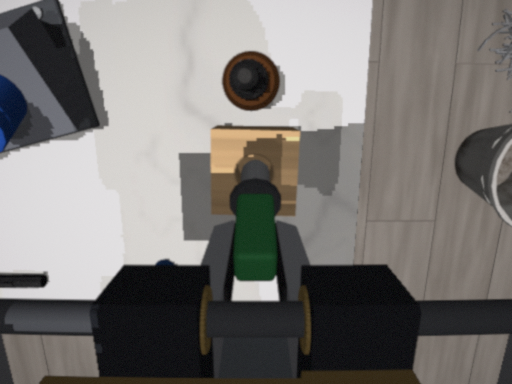

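```bash
cat > ang.py <<'E'
import sys,pickle
from h import *
np.set_printoptions(precision=4,suppress=True)
d=pickle.load(open(sys.argv[1]+'.pkl','rb'));p=d['wrist'];s=d['st'];im=p['img'].astype(int)
v,u=np.mgrid[0:384,0:512]; q=undist(p,np.c_[u.ravel(),v.ravel()]);z=p['z_map'].ravel()
T=np.array(p['tool_from_camera']);P=(np.c_[q*z[:,None],z]@T[:3,:3].T+T[:3,3]).reshape(384,512,3)*1000
gr=(im[...,1]>im[...,0]+20)&(im[...,1]>im[...,2]+15)&(z.reshape(384,512)>0)&(abs(P[...,1])<25)&(P[...,0]>-120)&(P[...,0]<40)
gr=cv2.erode(gr.astype(np.uint8),np.ones((3,3)))>0
Q=P[gr]; print(len(Q),Q.min(0),Q.max(0))
# tool x (down) vs z (fwd) profile
rng=np.random.default_rng(0);best=0
for _ in range(500):
    a=Q[rng.choice(len(Q),3,False)];n=np.cross(a[1]-a[0],a[2]-a[0]);n/=np.linalg.norm(n)+1e-9
    if abs(n[2])<.7: continue
    k=abs((Q-a[0])@n)<1
    if k.sum()>best:best=k.sum();K=k
A=Q[K];c=A.mean(0);n=np.linalg.svd(A-c)[2][2]; n*=-np.sign(n[2]) # outward = -z side
print('face',best,c,n,'angle deg',np.degrees(np.arctan2(-n[0],-n[2])))
ax=np.array([n[2],0,-n[0]]);ax/=np.linalg.norm(ax)  # candidate axis
if ax[0]<0: ax=-ax  # pointing down (to tip)
cen=c-10*n
print('axis(down to tip) tool',ax,'centreline pt',cen)
# extents of face along axis
e=(A-cen)@ax; e0,e1=np.percentile(e,[1,99]); print('face extent',e0,e1,'top end (84):',cen+e0*ax,'handle bottom(38):',cen+e1*ax)
print('tip est from top', cen+(e0+84)*ax,' from bottom',cen+(e1+38)*ax)
E
python3 ang.py g4; python3 ang.py g3
```

```text
3037 [-42.0697  -8.6207 -24.3209] [-1.443   9.8325  8.5195]
face 2141 [-24.249    0.6721 -14.0001] [-0.4238  0.0051 -0.9057] angle deg 25.074768042944378
axis(down to tip) tool [ 0.9058 -0.     -0.4238] centreline pt [-20.0111   0.6215  -4.9427]
face extent -18.587535559856466 23.636175050687417 top end (84): [-36.8468   0.6215   2.9347] handle bottom(38): [  1.3975   0.6215 -14.9597]
tip est from top [ 39.2366   0.6215 -32.6645]  from bottom [ 35.8162   0.6215 -31.0641]
2249 [-39.4835  -8.5952 -10.6984] [3.7558 9.9654 7.5835]
face 1040 [-21.0508   0.8523  -9.7453] [-0.0131  0.0439 -0.999 ] angle deg 0.752050435583445
axis(down to tip) tool [ 0.9999 -0.     -0.0131] centreline pt [-20.9197   0.4135   0.2442]
face extent -16.51818472929599 23.52722797991454 top end (84): [-37.4364   0.4135   0.461 ] handle bottom(38): [ 2.6056  0.4135 -0.0646]
tip est from top [46.5564  0.4135 -0.6415]  from bottom [40.6023  0.4135 -0.5633]
```

Request:
{"api": "step_arm", "payload": {
  "hand": [0.85,0.85,0.85,0.85],
  "slide": [
    [1,0,3],
    [3,0,6],
    [3,0,6],
    [3,0,6]
  ],
  "roll": [0,0,0,0]
}}

```text
time_s: 4.75
eef_pos: [0.4625, -0.0502, 0.0653]
ee_rot: [0.0, -0.707, 0.0, 0.707]
ft_force: [-0.5, -0.3, -0.7]
finger_gap: 0.0201
```

```bash
python3 look.py g5;python3 ang.py g5
```

```text
4.75 [ 0.4625 -0.0502  0.0653] [-0.4606 -0.3371 -0.6895] 0.020129938700004985
3181 [-42.3118  -8.701  -27.2493] [-4.2523  9.8496  7.9922]
face 2380 [-25.4375   0.6643 -14.9534] [-0.5203  0.0114 -0.8539] angle deg 31.354226772820123
axis(down to tip) tool [ 0.854  -0.     -0.5203] centreline pt [-20.2346   0.5507  -6.4143]
face extent -19.02937318307973 23.020923251465742 top end (84): [-36.4851   0.5507   3.4872] handle bottom(38): [ -0.5755   0.5507 -18.3927]
tip est from top [ 35.2482   0.5507 -40.2203]  from bottom [ 31.8752   0.5507 -38.1652]
```

Request:
{"api": "step_arm", "payload": {
  "hand": [0.9,0.9,0.9,0.9,0.9,0.9,0.9],
  "slide": [
    [0,0,0],
    [0,0,0],
    [-10,0,6],
    [-30,0,14],
    [-60,0,14],
    [-95,0,14],
    [-130,0,14]
  ],
  "roll": [0,0,0,0,0,0,0],
  "squeeze": 25
}}

```text
time_s: 5.5
eef_pos: [0.448, -0.0499, 0.1973]
ee_rot: [0.0, -0.707, -0.0, 0.707]
ft_force: [0.8, -0.1, -0.4]
finger_gap: 0.0198
```

```bash
python3 look.py g6;python3 ang.py g6
cat > fit.py <<'E'
import sys,pickle
from h import *
from scipy.optimize import least_squares
np.set_printoptions(precision=4,suppress=True)
def axes(psi,th=np.radians(30)):
    xr=np.array([np.cos(psi),np.sin(psi),0]);yr=np.array([-np.sin(psi),np.cos(psi),0])
    a=-np.sin(th)*xr+np.cos(th)*np.array([0,0,1]);return xr,yr,a
def fit(name,camn='wrist'):
    d=pickle.load(open(name+'.pkl','rb'));p=d[camn];W=cloud(p,d.get('st'));im=p['img'].astype(int)
    bl=(im[...,2]>im[...,0]+40)&(im[...,2]>im[...,1]+15)&(W[...,2]>.03)&(W[...,0]>.44)&(W[...,0]<.6)&(W[...,1]>.04)&(W[...,1]<.28)
    bl=cv2.erode(bl.astype(np.uint8),np.ones((2,2)))>0
    P=W[bl]
    def parts(x):
        c=x[:3];xr,yr,a=axes(x[3]);D=P-c
        k=np.clip(np.round(D@yr/.064),-1,1);D=D-k[:,None]*.064*yr
        h=D@a;r=np.linalg.norm(D-h[:,None]*a,axis=1);return k,h,r
    def res(x):
        k,h,r=parts(x)
        e1=abs(r-.017);e2=np.where(r>.010,abs(h-.028),1);
        e3=np.where(h<.03,abs(r-.011),1)
        return np.minimum(np.minimum(e1,e2),np.minimum(e3,.004))
    x0=np.array([.530,.163,.055,.23])
    s=None
    for dz in(-.005,0,.005,.01):
      for dx in (-.006,0,.006):
        t=least_squares(res,x0+[dx,0,dz,0],loss='soft_l1',f_scale=.0015,x_scale=[.01,.01,.01,.1])
        if s is None or t.cost<s.cost:s=t
    x=s.x;k,h,r=parts(x);xr,yr,a=axes(x[3])
    print(name,'n',len(P),'mid centre',x[:3],'yaw',np.degrees(x[3]),'rms mm',1e3*np.sqrt((res(x)**2).mean()))
    for kk,n in((1,'L'),(0,'M'),(-1,'R')):
        m=k==kk;print(n,'mouth',x[:3]+kk*.064*yr+.028*a,m.sum(),'hmax',np.percentile(h[m],99) if m.sum() else None)
    return x
if __name__=='__main__':
    fit(sys.argv[1],*(sys.argv[2:]))
E
python3 fit.py g1
```

```text
5.5 [ 0.448  -0.0499  0.1973] [ 0.826  -0.0849 -0.4406] 0.019803078023104943
3200 [-42.2306  -8.6724 -27.2673] [-4.7221  9.8542  8.819 ]
face 2322 [-25.5015   0.4856 -14.977 ] [-0.5216  0.0031 -0.8532] angle deg 31.437473131536812
axis(down to tip) tool [ 0.8532 -0.     -0.5216] centreline pt [-20.2858   0.4544  -6.4449]
face extent -19.005303739054202 22.674706342204935 top end (84): [-36.5013   0.4544   3.4676] handle bottom(38): [ -0.9396   0.4544 -18.2713]
tip est from top [ 35.1683   0.4544 -40.3441]  from bottom [ 31.4824   0.4544 -38.0909]
g1 n 2957 mid centre [0.5255 0.1611 0.0533] yaw 13.777477664397079 rms mm 0.9029782100791386
L mouth [0.4966 0.2199 0.0776] 941 hmax 0.029308262275029383
M mouth [0.5119 0.1577 0.0776] 996 hmax 0.029228975347498864
R mouth [0.5271 0.0956 0.0776] 1020 hmax 0.0294392219846357
```

View pics/g6_wrist.png

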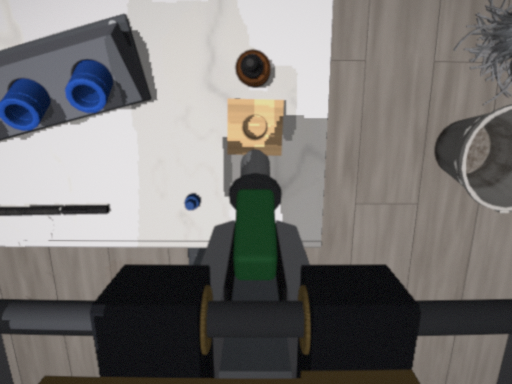

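```bash
cat > plan.py <<'E'
import sys
from h import *; from fit import axes; from plant import arm
np.set_printoptions(precision=1,suppress=True)
def tcp_for(tip,psi,tt):
    xr,yr,a=axes(psi); R=np.c_[[0,0,-1.],-yr,-xr]; return np.array(tip)-R@np.array(tt)
E
python3 - <<'E'
from plan import *; import pickle
tt=np.array([33.3,.45,-39.2])/1000; psi=np.radians(13.78); xr,yr,a=axes(psi)
L=np.array([.4966,.2199,.0776]); s=arm.state()
t=tcp_for(L+.015*a,psi,tt);print(t*1000,togo(s,t,yr))
d=pickle.load(open('g6.pkl','rb'));print(ray(d['wrist'],[[255,127]],.04,d['st'])*1000)
d=pickle.load(open('g6.pkl','rb'));print('edges',ray(d['wrist'],[[228,99],[284,100],[226,153],[284,153]],.04,d['st'])*1000)
E
```

```text
[451.1 209.2 123.9] (array([  78.2, -259.3,   -0.4]), np.float64(-0.24003694461836922))
[[497.9 -50.6  40. ]]
edges [[524.4 -24.7  40. ]
 [523.6 -78.5  40. ]
 [472.4 -21.8  40. ]
 [472.4 -79.5  40. ]]
```

Request:
{"api": "step_arm", "payload": {
  "hand": [0.9,0.9,0.9,0.9,0.9,0.9,0.9,0.9],
  "slide": [
    [0,-40,0],
    [0,-85,0],
    [0,-130,0],
    [0,-175,0],
    [0,-220,0],
    [0,-259,0],
    [20,-259,0],
    [40,-259,0]
  ],
  "roll": [0,-0.06,-0.12,-0.18,-0.24,-0.24,-0.24,-0.24]
}}

```text
time_s: 6.35
eef_pos: [0.4483, 0.21, 0.1555]
ee_rot: [0.085, 0.702, 0.086, -0.702]
ft_force: [0.4, -0.3, -1.0]
finger_gap: 0.0195
```

Request:
{"api": "step_arm", "payload": {
  "hand": [0.9,0.9,0.9],
  "slide": [
    [0,0,0],
    [0,0,0],
    [0,0,0]
  ],
  "roll": [0,0,0]
}}

```text
time_s: 6.65
eef_pos: [0.4492, 0.2087, 0.1566]
ee_rot: [0.084, 0.703, 0.085, -0.702]
ft_force: [0.1, 1.0, -0.6]
finger_gap: 0.0199
```

```bash
python3 look.py g7;python3 ang.py g7;python3 fit.py g7
```

```text
6.65 [0.4492 0.2087 0.1566] [ 0.0808  0.9575 -0.5683] 0.0198694860274838
3229 [-42.5303  -8.787  -27.4625] [-4.085   9.9864  8.9531]
face 2316 [-25.15     0.6003 -15.02  ] [-0.5213  0.0111 -0.8533] angle deg 31.421337832883292
axis(down to tip) tool [ 0.8534 -0.     -0.5213] centreline pt [-19.937    0.4896  -6.487 ]
face extent -19.29962095602962 23.342965671613687 top end (84): [-36.4065   0.4896   3.5744] handle bottom(38): [ -0.0171   0.4896 -18.6563]
tip est from top [ 35.2755   0.4896 -40.2171]  from bottom [ 32.4104   0.4896 -38.4668]
g7 n 6404 mid centre [0.5255 0.1609 0.0535] yaw 13.679534030040598 rms mm 0.9521891166351404
L mouth [0.4968 0.2198 0.0777] 2046 hmax 0.02926949218876055
M mouth [0.5119 0.1576 0.0777] 2130 hmax 0.02921544369452094
R mouth [0.527  0.0954 0.0777] 2228 hmax 0.029296913198477895
```

View pics/g7_wrist.png

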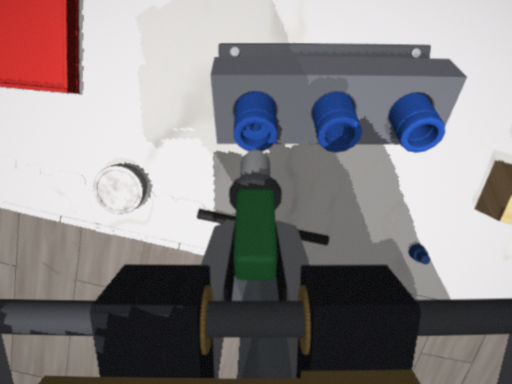

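Run:
```python
from plan import *; import pickle
d=pickle.load(open('g7.pkl','rb'));p=d['wrist'];T=np.linalg.inv(np.array(p['tool_from_camera']))
ax=np.array([.853,0,-.5213])
c0=np.array([-19.9,.49,-6.49])
im=cv2.resize(p['img'][70:230,180:330,::-1],None,fx=4,fy=4,interpolation=cv2.INTER_CUBIC)
def pr(X):
    c=T[:3,:3]@(X/1000)+T[:3,3];q=c[:2]/c[2];q=q*(1+p['k1']*q@q);return np.array([q[0]*p['fx']+p['cx'],q[1]*p['fy']+p['cy']])
for e,col in((61.5,(0,0,255)),(63.5,(0,255,255))):
  # circle tip radius 5.5 and shaft end radius 9 6mm above
  for r,o in((5.5,0),(9,-6),(9,-32),(15,-32)):
    u=np.array([0,1,0]);w=np.cross(ax,u)
    pts=[pr(c0+(e+o)*ax+r*(np.cos(t)*u+np.sin(t)*w)) for t in np.linspace(0,6.28,40)]
    pts=((np.array(pts)-[180,70]+.5)*4).astype(int); cv2.polylines(im,[pts],True,col,1)
cv2.imwrite('pics/g7tip.png',im)
tt=(c0+62.6*ax)/1000;print(tt*1000)
psi=np.radians(13.7);xr,yr,a=axes(psi);L=np.array([.4967,.2198,.0777]);s=arm.state()
t=tcp_for(L+.008*a,psi,tt);print(t*1000,togo(s,t,yr),'a in tool',quat(s['ee_rot']).T@a)
```

```text
[ 33.5   0.5 -39.1]
[454.7 210.1 118.1] (array([38.4, -0. , -5.5]), np.float64(0.00016807228978521493)) a in tool [-0.9 -0.   0.5]
```

View pics/g7tip.png

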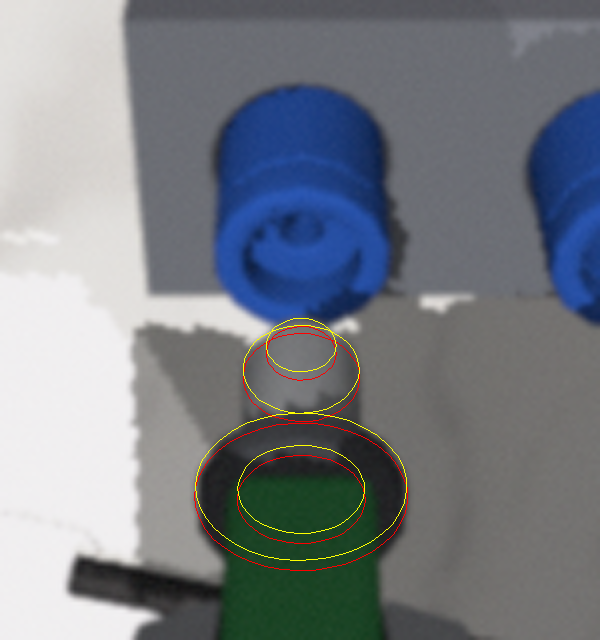

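Request:
{"api": "step_arm", "payload": {
  "hand": [0.9,0.9,0.9,0.9,0.9],
  "slide": [
    [15,0,-5],
    [30,0,-5],
    [38,0,-5],
    [38,0,-5],
    [38,0,-5]
  ],
  "roll": [0,0,0,0,0]
}}

```text
time_s: 7.2
eef_pos: [0.4535, 0.2101, 0.1176]
ee_rot: [-0.085, -0.702, -0.085, 0.702]
ft_force: [0.7, -0.1, 0.2]
finger_gap: 0.02
```

```bash
python3 look.py g8;cat > rem.py <<'E'
import sys
from plan import *
# remaining: offset of tip relative to mouth in (along yr, along e perpendicular in-plane, depth into bore) mm
M={'L':[.4967,.2198,.0777],'M':[.5119,.1577,.0777],'R':[.527,.0955,.0777]}
psi=np.radians(13.7);xr,yr,a=axes(psi);e=np.cross(yr,a)
def rem(w,tt,s=None):
    s=s or arm.state();R=quat(s['ee_rot']);tip=np.array(s['eef_pos'])+R@np.array(tt)/1000
    d=(tip-np.array(M[w]))*1000
    f=np.array(s['ft_force'])
    print(w,'yr %.1f e %.1f depth %.1f'%(d@yr,d@e,-d@a),'time',s['time_s'],'F along a %.1f yr %.1f e %.1f'%(f@a,f@yr,f@e),'gap',s['finger_gap'])
    return R.T@yr,R.T@e,R.T@a
if __name__=='__main__': 
    tt=[float(x) for x in sys.argv[2].split(',')]; print(rem(sys.argv[1],tt))
E
python3 rem.py L 34.1,.5,-39.5
python3 - <<'E'
import cv2;im=cv2.imread('pics/g8_wrist.png');cv2.imwrite('pics/g8c.png',cv2.resize(im[50:210,180:330],None,fx=4,fy=3.7,interpolation=cv2.INTER_CUBIC))
E
```

```text
7.2 [0.4535 0.2101 0.1176] [ 0.6815 -0.0697  0.2336] 0.019960815198189603
L yr 0.3 e -0.9 depth -7.5 time 7.25 F along a -0.6 yr -0.4 e 0.5 gap 0.020089772500809813
(array([ 0., -1., -0.]), array([-0.5,  0. , -0.9]), array([-0.9, -0. ,  0.5]))
```

View pics/g8c.png

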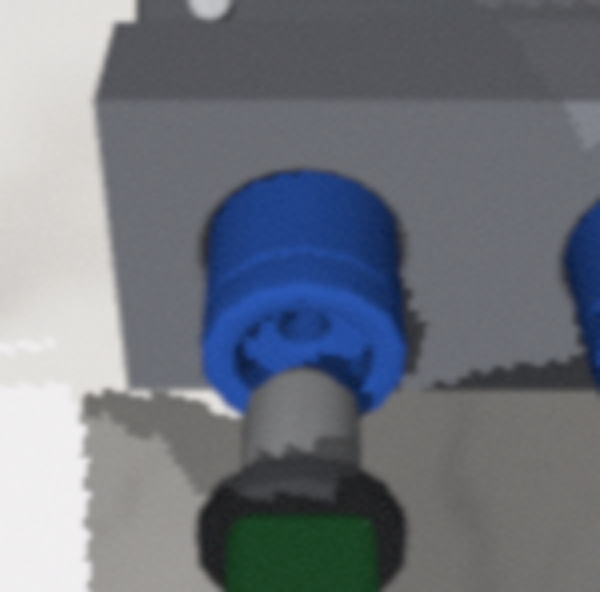

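Request:
{"api": "step_arm", "payload": {
  "hand": [0.9,0.9,0.9,0.9,0.9],
  "slide": [
    [4,0,-3],
    [8,0,-5],
    [12,0,-8],
    [13,0,-8.2],
    [13,0,-8.2]
  ],
  "roll": [0,0,0,0,0]
}}

```text
time_s: 7.75
eef_pos: [0.4615, 0.2119, 0.1042]
ee_rot: [-0.085, -0.702, -0.085, 0.702]
ft_force: [-0.1, 0.1, -0.7]
finger_gap: 0.0196
```

```bash
python3 rem.py L 34.1,.5,-39.5
```

```text
L yr 0.2 e -0.9 depth 8.4 time 7.75 F along a -0.5 yr 0.1 e -0.4 gap 0.019649589077302465
(array([ 0., -1., -0.]), array([-0.5,  0. , -0.9]), array([-0.9, -0. ,  0.5]))
```

Request:
{"api": "step_arm", "payload": {
  "hand": [0.9,0.9,0.9,0.9],
  "slide": [
    [0.9,0,-0.5],
    [1.7,0,-1],
    [2.2,0,-1.2],
    [2.2,0,-1.2]
  ],
  "roll": [0,0,0,0]
}}

```text
time_s: 8.15
eef_pos: [0.4631, 0.2126, 0.1031]
ee_rot: [0.085, 0.702, 0.085, -0.702]
ft_force: [-6.3, -2.4, 16.8]
finger_gap: 0.0199
```

```bash
python3 rem.py L 34.1,.5,-39.5
```

```text
L yr 0.5 e 0.2 depth 10.1 time 8.15 F along a 17.9 yr -0.8 e 2.6 gap 0.01990239199067025
(array([-0., -1., -0.]), array([-0.5,  0. , -0.9]), array([-0.9, -0. ,  0.5]))
```

Request:
{"api": "step_arm", "payload": {
  "hand": [0.9,0.9,0.9,0.9,0.9,0.9,0.9,0.9],
  "slide": [
    [-4,0,2],
    [-12,0,7],
    [-20,0,11.5],
    [-24,0,14],
    [-24,20,14],
    [-24,44,14],
    [-24,64,14],
    [-24,64,14]
  ],
  "roll": [0,0,0,0,0,0,0,0]
}}

```text
time_s: 8.95
eef_pos: [0.4649, 0.1441, 0.1264]
ee_rot: [0.084, 0.702, 0.083, -0.702]
ft_force: [-0.3, 0.1, 0.1]
finger_gap: 0.02
```

Request:
{"api": "step_arm", "payload": {
  "hand": [0.9,0.9],
  "slide": [
    [0,0,0],
    [0,0,0]
  ],
  "roll": [0,0]
}}

```text
time_s: 9.15
eef_pos: [0.4642, 0.1475, 0.1264]
ee_rot: [0.085, 0.702, 0.085, -0.702]
ft_force: [0.3, 0.7, -0.7]
finger_gap: 0.0199
```

```bash
python3 look.py g9; python3 ang.py g9;  python3 fit.py g9; python3 rem.py M 34.1,.5,-39.5
python3 - <<'E'
import cv2;im=cv2.imread('pics/g9_wrist.png');cv2.imwrite('pics/g9c.png',cv2.resize(im[50:250,130:380],None,fx=3,fy=3,interpolation=cv2.INTER_CUBIC))
E
```

```text
9.15 [0.4642 0.1475 0.1264] [ 0.2959  0.7085 -0.6815] 0.01994743663418503
3184 [-42.6112  -8.7754 -27.2051] [-3.7313  9.8062  8.3939]
face 2330 [-25.4289   0.4883 -14.8085] [-0.5229  0.0086 -0.8524] angle deg 31.52519350349936
axis(down to tip) tool [ 0.8524 -0.     -0.5229] centreline pt [-20.2003   0.4021  -6.2847]
face extent -19.0125117304193 22.88752498565213 top end (84): [-36.4068   0.4021   3.6564] handle bottom(38): [ -0.6908   0.4021 -18.252 ]
tip est from top [ 35.1957   0.4021 -40.2649]  from bottom [ 31.7008   0.4021 -38.1212]
g9 n 7997 mid centre [0.5255 0.1609 0.0536] yaw 13.665235558193562 rms mm 0.9117967499473694
L mouth [0.4968 0.2198 0.0778] 2710 hmax 0.029137023717047933
M mouth [0.5119 0.1576 0.0778] 2564 hmax 0.029294746296879996
R mouth [0.5271 0.0954 0.0778] 2723 hmax 0.029146948508856355
M yr 1.0 e -0.7 depth -17.3 time 9.2 F along a -0.8 yr -0.1 e -0.5 gap 0.019807362553622258
(array([ 0., -1., -0.]), array([-0.5,  0. , -0.9]), array([-0.9, -0. ,  0.5]))
```

View pics/g9c.png

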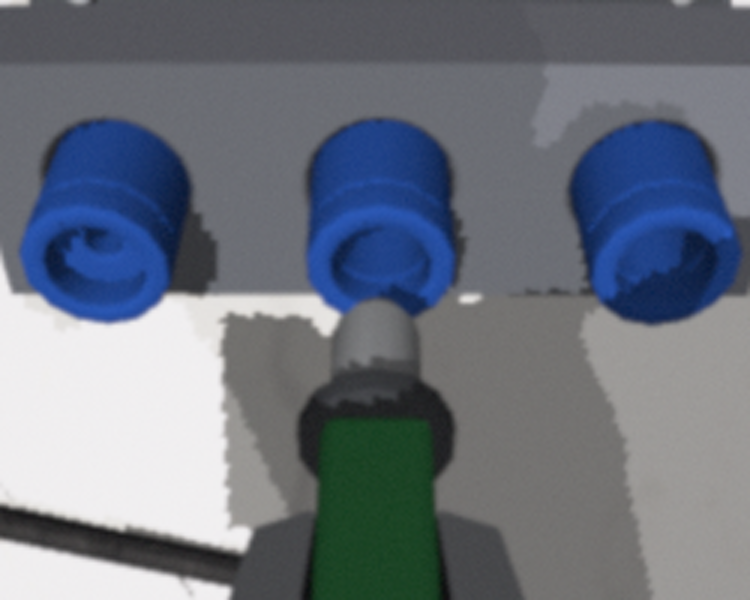

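Request:
{"api": "step_arm", "payload": {
  "hand": [0.9,0.9,0.9,0.9,0.9,0.9,0.9,0.9],
  "slide": [
    [5,0.6,-4],
    [10,0.6,-6.5],
    [15,0.6,-9.3],
    [19,0.6,-11.6],
    [23,0.6,-14],
    [27,0.6,-16.4],
    [31,0.6,-18.7],
    [31,0.6,-18.7]
  ],
  "roll": [0,0,0,0,0,0,0,0]
}}

```text
time_s: 10.0
eef_pos: [0.4827, 0.1506, 0.0947]
ee_rot: [-0.085, -0.702, -0.085, 0.702]
ft_force: [-0.1, -0.4, -0.8]
finger_gap: 0.0201
```

```bash
python3 rem.py M 34.1,.5,-39.5
```

```text
M yr -0.5 e -0.4 depth 19.5 time 10.0 F along a -0.6 yr -0.3 e -0.6 gap 0.02007919969836504
(array([ 0., -1., -0.]), array([-0.5,  0. , -0.9]), array([-0.9, -0. ,  0.5]))
```

Free at 19.5 mm: well past the choke depth. Continue to the collar.

Request:
{"api": "step_arm", "payload": {
  "hand": [0.9,0.9,0.9,0.9,0.9,0.9],
  "slide": [
    [2.5,0,-1.5],
    [5,0,-3],
    [7.5,0,-4.4],
    [9,0,-5.2],
    [9.5,0,-5.5],
    [9.5,0,-5.5]
  ],
  "roll": [0,0,0,0,0,0]
}}

```text
time_s: 10.6
eef_pos: [0.488, 0.1519, 0.0857]
ee_rot: [-0.085, -0.702, -0.085, 0.702]
ft_force: [0.0, 0.1, -0.5]
finger_gap: 0.02
```

```bash
python3 rem.py M 34.1,.5,-39.5
```

```text
M yr -0.5 e -0.2 depth 30.1 time 10.6 F along a -0.5 yr 0.1 e -0.2 gap 0.01997402787368526
(array([ 0., -1., -0.]), array([-0.5,  0. , -0.9]), array([-0.9, -0. ,  0.5]))
```

Request:
{"api": "step_arm", "payload": {
  "hand": [0.9,0.9,0.9,0.9],
  "slide": [
    [0.8,0,-0.5],
    [1.6,0,-0.9],
    [2.2,0,-1.2],
    [2.2,0,-1.2]
  ],
  "roll": [0,0,0,0]
}}

```text
time_s: 11.0
eef_pos: [0.4895, 0.1523, 0.0846]
ee_rot: [0.085, 0.702, 0.084, -0.702]
ft_force: [-8.3, -2.7, 23.8]
finger_gap: 0.0202
```

```bash
python3 rem.py M 34.1,.5,-39.5
```

```text
M yr -0.4 e 0.8 depth 31.8 time 11.0 F along a 24.9 yr -0.6 e 4.3 gap 0.020157658189992142
(array([-0., -1., -0.]), array([-0.5,  0. , -0.9]), array([-0.9,  0. ,  0.5]))
```

Request:
{"api": "step_arm", "payload": {
  "hand": [0.9,0.9,0.9,0.9,0.9,0.9,0.9,0.9],
  "slide": [
    [-4,0,2],
    [-10,0,5.8],
    [-17,0,9.8],
    [-24,0,13.8],
    [-31,0,17.9],
    [-38,0,21.9],
    [-43,0,24.8],
    [-43,0,24.8]
  ],
  "roll": [0,0,0,0,0,0,0,0]
}}

```text
time_s: 11.8
eef_pos: [0.4651, 0.1462, 0.1273]
ee_rot: [0.085, 0.702, 0.084, -0.702]
ft_force: [0.2, 0.9, -0.2]
finger_gap: 0.02
```

Request:
{"api": "step_arm", "payload": {
  "hand": [0.9,0.9,0.9,0.9,0.9,0.9],
  "slide": [
    [0,20,0],
    [0,44,0],
    [0,64,0],
    [0,64,0],
    [0,64,0],
    [0,64,0]
  ],
  "roll": [0,0,0,0,0,0]
}}

```text
time_s: 12.4
eef_pos: [0.4801, 0.0849, 0.1265]
ee_rot: [-0.085, -0.702, -0.085, 0.702]
ft_force: [-0.0, -0.1, -1.5]
finger_gap: 0.0197
```

```bash
python3 look.py g10; python3 ang.py g10;  python3 fit.py g10; python3 rem.py R 34.1,.5,-39.5
python3 - <<'E'
import cv2;im=cv2.imread('pics/g10_wrist.png');cv2.imwrite('pics/g10c.png',cv2.resize(im[50:250,130:380],None,fx=3,fy=3,interpolation=cv2.INTER_CUBIC))
E
```

```text
12.4 [0.4801 0.0849 0.1265] [-0.0418 -0.0567 -1.5403] 0.01966918884685945
3108 [-42.3591  -8.8489 -27.1925] [-4.551   9.9033  8.3142]
face 2282 [-25.3858   0.3519 -14.8845] [-0.5188 -0.0022 -0.8549] angle deg 31.25505263595267
axis(down to tip) tool [ 0.8549 -0.     -0.5188] centreline pt [-20.1973   0.3744  -6.3359]
face extent -19.089627155601125 22.643179000268272 top end (84): [-36.5164   0.3744   3.5688] handle bottom(38): [ -0.8405   0.3744 -18.0843]
tip est from top [ 35.2923   0.3744 -40.0145]  from bottom [ 31.6445   0.3744 -37.8005]
g10 n 8111 mid centre [0.5254 0.161  0.0536] yaw 13.651970631966106 rms mm 0.8428765925745739
L mouth [0.4967 0.2199 0.0778] 2889 hmax 0.029195000228519223
M mouth [0.5118 0.1577 0.0778] 2704 hmax 0.02901427519205363
R mouth [0.5269 0.0955 0.0778] 2518 hmax 0.029232413246217493
R yr 0.4 e -0.1 depth -17.0 time 12.45 F along a -0.4 yr 0.1 e 0.2 gap 0.01969158968736997
(array([ 0., -1., -0.]), array([-0.5,  0. , -0.9]), array([-0.9, -0. ,  0.5]))
```

View pics/g10c.png

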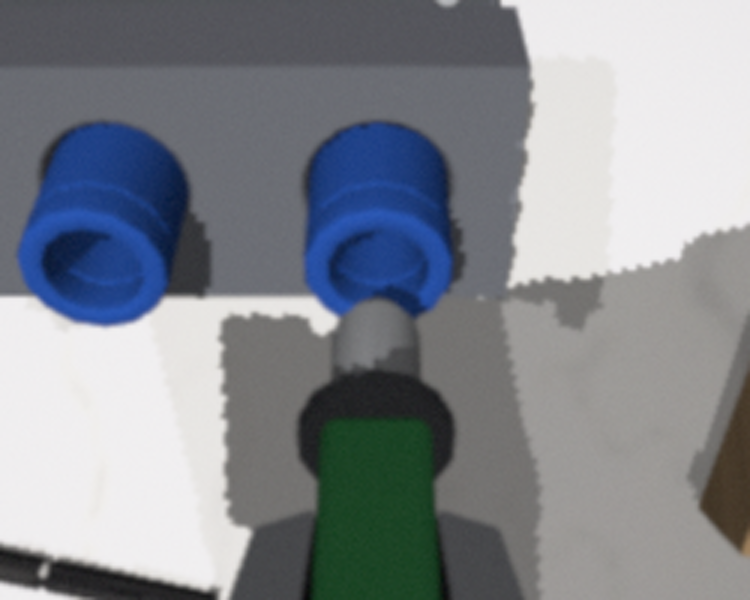

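Aligned (0.4 / −0.1 mm). Inserting into the right sleeve.

Request:
{"api": "step_arm", "payload": {
  "hand": [0.9,0.9,0.9,0.9,0.9,0.9,0.9,0.9],
  "slide": [
    [5,0.3,-3],
    [10,0.3,-5.9],
    [15,0.3,-8.8],
    [19,0.3,-11.1],
    [23,0.3,-13.4],
    [27,0.3,-15.8],
    [31,0.3,-18.1],
    [31,0.3,-18.1]
  ],
  "roll": [0,0,0,0,0,0,0,0]
}}

```text
time_s: 13.25
eef_pos: [0.4979, 0.0882, 0.095]
ee_rot: [-0.084, -0.702, -0.085, 0.702]
ft_force: [-0.0, -0.4, -0.8]
finger_gap: 0.0201
```

```bash
python3 rem.py R 34.1,.5,-39.5
```

```text
R yr -0.7 e -0.2 depth 19.3 time 13.25 F along a -0.6 yr -0.4 e -0.5 gap 0.020103734233353904
(array([ 0., -1., -0.]), array([-0.5,  0. , -0.9]), array([-0.9, -0. ,  0.5]))
```

Request:
{"api": "step_arm", "payload": {
  "hand": [0.9,0.9,0.9,0.9,0.9,0.9],
  "slide": [
    [2.5,0,-1.5],
    [5,0,-3],
    [7.5,0,-4.4],
    [9,0,-5.2],
    [10,0,-5.8],
    [10,0,-5.8]
  ],
  "roll": [0,0,0,0,0,0]
}}

```text
time_s: 13.85
eef_pos: [0.5036, 0.0895, 0.0854]
ee_rot: [-0.085, -0.702, -0.085, 0.702]
ft_force: [0.5, 1.0, -0.6]
finger_gap: 0.02
```

Request:
{"api": "step_arm", "payload": {
  "hand": [0.9,0.9,0.9,0.9],
  "slide": [
    [0.8,0,-0.5],
    [1.6,0,-0.9],
    [1.8,0,-1],
    [1.8,0,-1]
  ],
  "roll": [0,0,0,0]
}}

```text
time_s: 14.25
eef_pos: [0.5049, 0.0898, 0.0848]
ee_rot: [0.085, 0.702, 0.084, -0.702]
ft_force: [-8.3, -1.7, 21.7]
finger_gap: 0.0203
```

```bash
python3 rem.py R 34.1,.5,-39.5
```

```text
R yr -0.8 e 1.0 depth 31.7 time 14.25 F along a 23.0 yr 0.3 e 3.5 gap 0.020293854241090436
(array([-0., -1., -0.]), array([-0.5,  0. , -0.9]), array([-0.9,  0. ,  0.5]))
```

Request:
{"api": "step_arm", "payload": {
  "hand": [0.9,0.9,0.9,0.9,0.9,0.9,0.9,0.9],
  "slide": [
    [-4,0,2],
    [-10,0,5.8],
    [-17,0,9.8],
    [-24,0,13.8],
    [-31,0,17.9],
    [-40,0,23],
    [-60,0,28],
    [-90,0,28]
  ],
  "roll": [0,0,0,0,0,0,0,0]
}}

```text
time_s: 15.05
eef_pos: [0.4758, 0.0828, 0.174]
ee_rot: [-0.085, -0.701, -0.085, 0.703]
ft_force: [-0.0, -1.1, 0.2]
finger_gap: 0.0197
```

Run:
```python
from plan import *
s=arm.state();print(s['eef_pos'],togo(s,[.4485,-.0502,.17],[0,1]))
```

```text
[0.5 0.1 0.2] (array([  4. , 122.7,  58.1]), np.float64(0.2400052936731587))
```

Request:
{"api": "step_arm", "payload": {
  "hand": [0.9,0.9,0.9,0.9,0.9,0.9],
  "slide": [
    [0,35,17],
    [0,75,35],
    [0,110,52],
    [0,122.5,58],
    [0,122.5,58],
    [0,122.5,58]
  ],
  "roll": [0.06,0.12,0.18,0.24,0.24,0.24]
}}

```text
time_s: 15.65
eef_pos: [0.4503, -0.0488, 0.174]
ee_rot: [0.0, 0.707, 0.001, -0.707]
ft_force: [0.4, 0.3, 0.1]
finger_gap: 0.0197
```

```bash
python3 look.py g11; python3 ang.py g11
python3 - <<'E'
from plan import *
s=arm.state();print(np.array(s['eef_pos'])*1000,togo(s,[.4485,-.0502,.0953],[0,1]),togo(s,[.4565,-.0502,.0753]),togo(s,[.4625,-.0502,.0653]))
E
```

```text
15.65 [ 0.4503 -0.0488  0.174 ] [0.3869 0.3286 0.0567] 0.019716410024588255
3138 [-42.65    -8.5764 -27.3038] [-4.3026  9.9366  8.7358]
face 2274 [-25.6285   0.6296 -14.8957] [-0.5245  0.0053 -0.8514] angle deg 31.63205228748366
axis(down to tip) tool [ 0.8514 -0.     -0.5245] centreline pt [-20.384    0.5767  -6.3815]
face extent -18.9204391286124 22.77104894460832 top end (84): [-36.4935   0.5767   3.5416] handle bottom(38): [ -0.996    0.5767 -18.324 ]
tip est from top [ 35.0269   0.5767 -40.5133]  from bottom [ 31.3585   0.5767 -38.2536]
[450.4 -48.4 174. ] (array([78.7,  1.8,  1.9]), np.float64(0.0025041078588947663)) (array([98.7,  1.9, -6.1]), None) (array([108.7,   1.9, -12.1]), None)
```

View pics/g11_wrist.png

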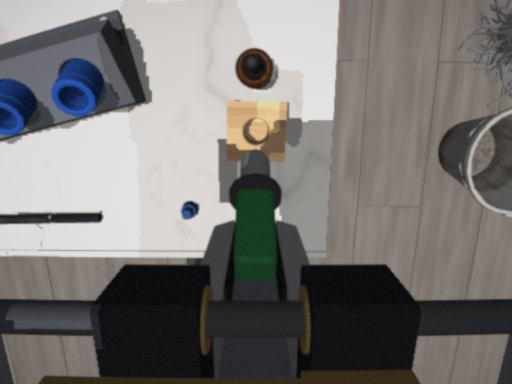

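Request:
{"api": "step_arm", "payload": {
  "hand": [0.9,0.9,0.9,0.9,0.9,0.9],
  "slide": [
    [30,1.5,2],
    [60,1.5,2],
    [78,1.5,2],
    [78,1.5,2],
    [78,1.5,2],
    [78,1.5,2]
  ],
  "roll": [0,0,0,0,0,0]
}}

```text
time_s: 16.3
eef_pos: [0.4489, -0.0507, 0.0968]
ee_rot: [0.0, 0.708, 0.0, -0.707]
ft_force: [0.6, -0.4, -1.2]
finger_gap: 0.02
```

```bash
python3 look.py g12
python3 - <<'E'
from plan import *
s=arm.state();print(np.array(s['eef_pos'])*1000,togo(s,[.4485,-.0502,.0953],[0,1]),togo(s,[.4565,-.0502,.0753]),togo(s,[.4625,-.0502,.0653]))
E
```

```text
16.3 [ 0.4489 -0.0507  0.0968] [ 0.5865 -0.4376 -1.2074] 0.019950725806651522
[448.8 -51.   96.8] (array([ 1.5, -0.8,  0.3]), np.float64(0.00045849392603525274)) (array([21.5, -0.8, -7.6]), None) (array([ 31.5,  -0.8, -13.6]), None)
```

View pics/g12_wrist.png

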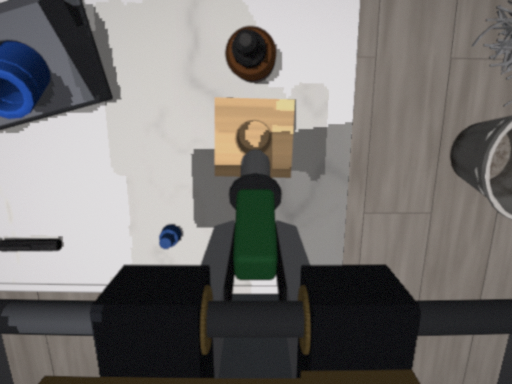

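Enter the hole along the axis, reversing the earlier exit.

Request:
{"api": "step_arm", "payload": {
  "hand": [0.9,0.9,0.9,0.9,0.9,0.9,0.9],
  "slide": [
    [7,-0.5,-3],
    [14,-0.5,-5.5],
    [21,-0.5,-8],
    [25,-0.5,-10.5],
    [29,-0.5,-13],
    [29,-0.5,-13],
    [29,-0.5,-13]
  ],
  "roll": [0,0,0,0,0,0,0]
}}

```text
time_s: 17.05
eef_pos: [0.4611, -0.0506, 0.0667]
ee_rot: [0.0, -0.707, -0.0, 0.707]
ft_force: [1.0, 1.3, -1.5]
finger_gap: 0.0198
```

```bash
python3 look.py g13; python3 ang.py g13
```

```text
17.05 [ 0.4611 -0.0506  0.0667] [ 0.9705  1.2611 -1.4954] 0.019816686366759866
3151 [-42.298   -8.542  -27.3781] [-4.7372  9.8679  8.0801]
face 2310 [-25.288    0.7223 -15.0618] [-0.5225  0.0136 -0.8526] angle deg 31.50082801757823
axis(down to tip) tool [ 0.8526 -0.     -0.5225] centreline pt [-20.0634   0.5868  -6.5362]
face extent -19.23378294140789 22.43442083207904 top end (84): [-36.4628   0.5868   3.5136] handle bottom(38): [ -0.9351   0.5868 -18.2585]
tip est from top [ 35.1584   0.5868 -40.3773]  from bottom [ 31.465    0.5868 -38.1139]
```

View pics/g13_wrist.png

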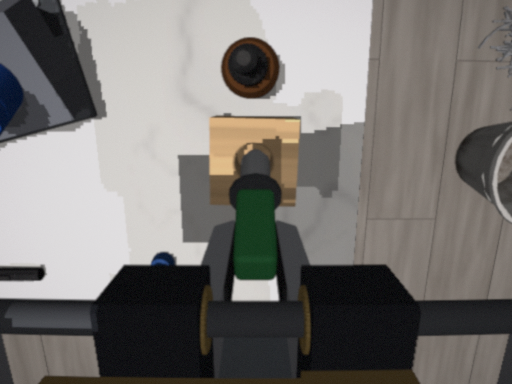

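Request:
{"api": "step_arm", "payload": {
  "hand": [0.85,0.85,0.85,0.85,0.85,0.85,0.85,0.85],
  "slide": [
    [0,0,0],
    [0,0,-6],
    [-1.5,0,-12],
    [-3,0,-18],
    [-4,0,-24],
    [-5,0,-30],
    [-5,0,-36],
    [-5,0,-36]
  ],
  "roll": [0,0,0,0,0,0,0,0],
  "squeeze": 5
}}

```text
time_s: 17.9
eef_pos: [0.498, -0.0507, 0.0717]
ee_rot: [-0.0, 0.707, 0.0, -0.707]
ft_force: [-0.7, -0.1, -0.5]
finger_gap: 0.0203
```

```bash
python3 look.py g14; python3 ang.py g14
```

```text
17.9 [ 0.498  -0.0507  0.0717] [-0.6548 -0.1437 -0.4593] 0.020258767658978914
2471 [-41.7038  -8.5547 -10.4044] [0.8202 9.9272 9.8043]
face 1258 [-23.1625   0.6357  -8.5048] [-0.0665  0.0061 -0.9978] angle deg 3.814869011441678
axis(down to tip) tool [ 0.9978 -0.     -0.0665] centreline pt [-22.4972   0.5749   1.4729]
face extent -16.957920040556672 23.108768778633266 top end (84): [-39.4176   0.5749   2.6011] handle bottom(38): [ 0.5603  0.5749 -0.0646]
tip est from top [44.3963  0.5749 -2.9876]  from bottom [38.4761  0.5749 -2.5929]
```

View pics/g14_wrist.png

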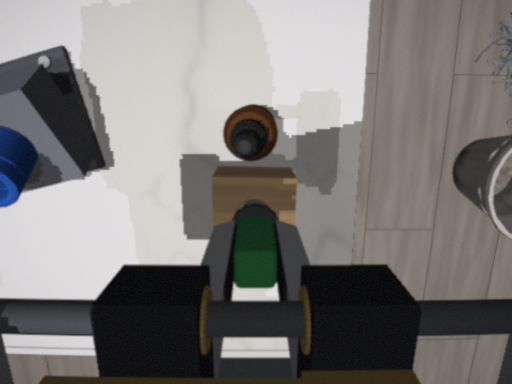

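Request:
{"api": "step_arm", "payload": {
  "hand": [0.85,0.85,0.85,0.85,0.85,0.85],
  "slide": [
    [0,0,-3],
    [6,0,-3],
    [12,0,-1],
    [16,0,0],
    [18,0,0],
    [18,0,0]
  ],
  "roll": [0,0,0,0,0,0]
}}

```text
time_s: 18.55
eef_pos: [0.497, -0.0507, 0.0534]
ee_rot: [0.0, -0.707, 0.0, 0.707]
ft_force: [-0.1, 0.8, -1.0]
finger_gap: 0.0201
```

```bash
python3 look.py g15; python3 ang.py g15
```

```text
18.55 [ 0.497  -0.0507  0.0534] [-0.0982  0.7535 -0.9503] 0.020110176136278825
2360 [-41.8511  -8.5426  -9.229 ] [1.3689 9.9598 9.7164]
face 1148 [-23.5449   0.5689  -8.13  ] [-0.0315  0.0021 -0.9995] angle deg 1.8053761548577392
axis(down to tip) tool [ 0.9995 -0.     -0.0315] centreline pt [-23.2299   0.5479   1.865 ]
face extent -16.668644613789244 23.837652678460202 top end (84): [-39.8903   0.5479   2.3902] handle bottom(38): [0.5959 0.5479 1.114 ]
tip est from top [44.068   0.5479 -0.2562]  from bottom [38.5771  0.5479 -0.0831]
```

View pics/g15_wrist.png

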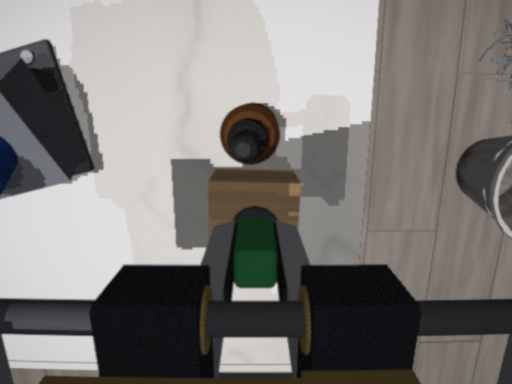

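Request:
{"api": "step_arm", "payload": {
  "hand": [0.85,0.85,0.85,0.7,0.55,0.4,0.4,0.4],
  "slide": [
    [1,0,0],
    [1.5,0,0],
    [1.5,0,0],
    [1.5,0,0],
    [1.5,0,0],
    [1.5,0,0],
    [1.5,0,0],
    [1.5,0,0]
  ],
  "roll": [0,0,0,0,0,0,0,0]
}}

```text
time_s: 19.4
eef_pos: [0.4971, -0.0507, 0.0522]
ee_rot: [0.0, -0.707, 0.0, 0.707]
ft_force: [-0.2, -0.4, -0.2]
finger_gap: 0.0554
```

Request:
{"api": "step_arm", "payload": {
  "hand": [0.4,0.4,0.4,0.4,0.4,0.4],
  "slide": [
    [-15,0,0],
    [-40,0,0],
    [-80,0,0],
    [-120,0,0],
    [-150,0,0],
    [-150,0,0]
  ],
  "roll": [0,0,0,0,0,0]
}}

```text
time_s: 20.0
eef_pos: [0.4989, -0.0508, 0.2059]
ee_rot: [0.0, 0.709, -0.001, -0.705]
ft_force: [0.5, -0.1, -0.4]
finger_gap: 0.0562
```

```bash
python3 look.py g16; sed -i 's/^d=pickle.load(open(.g1.pkl/import sys\nd=pickle.load(open(sys.argv[1]+".pkl"/; s/"\.pkl"'"'"',/".pkl",/' g1.py; sed -n 1,8p g1.py
```

```text
20.0 [ 0.4989 -0.0508  0.2059] [ 0.4885 -0.0831 -0.4194] 0.056189764199903236
from h import *; import pickle
np.set_printoptions(precision=4,suppress=True)
import sys
d=pickle.load(open(sys.argv[1]+".pkl",'rb'));p=d['wrist'];s=d['st'];W=cloud(p,s);im=p['img'].astype(int)
print('table',np.nanmedian(W[200:215,60:120,2]))
sub=(W[...,0]>.44)&(W[...,0]<.6)&(W[...,1]>-.12)&(W[...,1]<.0)
st=sub&(abs(W[...,2]-.04)<.005)
gr=sub&(im[...,1]>im[...,0]+25)&(im[...,1]>im[...,2]+15)
```

View pics/g16_wrist.png

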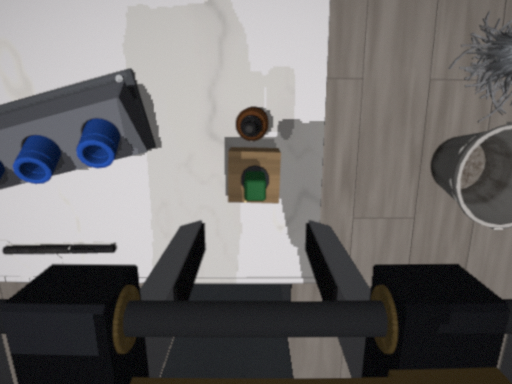

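```bash
python3 g1.py g16 | grep -E 'green|table|bottle'
python3 - <<'E'
from plan import *
psi=np.radians(13.68);xr,yr,a=axes(psi)
L=np.array([.4967,.2199,.0778]); f=L-.030*a
# grasp point on axis, h=24 above face ; TCP 19 mm below
g=f+.024*a; t=g-[0,0,.019]
s=arm.state();print(t*1000,togo(s,t,yr),togo(s,t+[0,0,.12],yr))
c=t+.008*xr; print('corner clearance over face mm',(c-f)@a*1000)
E
```

```text
table 0.0006447714529348725
green 509 ((497.41552734375, -51.33186340332031), (18.092700958251953, 18.755847930908203), 0.11060914397239685) [ 0.4884 -0.0607  0.054 ] [ 0.5065 -0.0419  0.0947] [ 0.5    -0.0517  0.0923]
greentop 423 ((497.40301513671875, -51.331886291503906), (18.06766128540039, 18.755847930908203), 0.11060914397239685) [ 0.4884 -0.0607  0.0854] [ 0.5064 -0.0419  0.0947] [ 0.4981 -0.0517  0.0924]
bottle [ 0.5295 -0.0515  0.3174] [ 0.5617 -0.      0.33  ]
[499.6 220.6  53.6] (array([ 149.9, -271.7,   -1.1]), np.float64(-0.23926819598886695)) (array([  29.9, -271.6,   -1.5]), np.float64(-0.23926819598886695))
corner clearance over face mm 3.5455173280956647
```

Request:
{"api": "step_arm", "payload": {
  "hand": [0.48,0.48,0.48,0.48,0.48,0.48,0.48,0.48],
  "slide": [
    [0,-45,0],
    [0,-90,0],
    [0,-135,0],
    [0,-180,0],
    [0,-225,0],
    [0,-272,-1],
    [30,-272,-1],
    [50,-272,-1]
  ],
  "roll": [0,-0.06,-0.12,-0.18,-0.24,-0.24,-0.24,-0.24]
}}

```text
time_s: 20.85
eef_pos: [0.4969, 0.2225, 0.1496]
ee_rot: [-0.085, -0.701, -0.086, 0.703]
ft_force: [0.6, 0.3, -0.4]
finger_gap: 0.0491
```

Request:
{"api": "step_arm", "payload": {
  "hand": [0.48,0.48],
  "slide": [
    [0,0,0],
    [0,0,0]
  ],
  "roll": [0,0]
}}

```text
time_s: 21.05
eef_pos: [0.4979, 0.2212, 0.152]
ee_rot: [-0.085, -0.702, -0.085, 0.703]
ft_force: [0.2, 0.3, 0.5]
finger_gap: 0.049
```

```bash
python3 look.py g17; python3 fit.py g17
python3 - <<'E'
from plan import *
psi=np.radians(13.68);xr,yr,a=axes(psi)
L=np.array([.4967,.2199,.0778]);t=L-.006*a-[0,0,.019]
s=arm.state();print(np.array(s['eef_pos'])*1000,togo(s,t,yr))
E
```

```text
21.05 [0.4979 0.2212 0.152 ] [0.1851 0.3488 0.5187] 0.04898413845997834
g17 n 5774 mid centre [0.5253 0.1609 0.0536] yaw 13.705099198725474 rms mm 0.8108542160559291
L mouth [0.4965 0.2198 0.0778] 1869 hmax 0.028987392831282377
M mouth [0.5117 0.1576 0.0778] 1888 hmax 0.028970920211146122
R mouth [0.5268 0.0954 0.0778] 2017 hmax 0.029051498388666858
[498.3 221.3 152.7] (array([99.1,  1. , -1.1]), np.float64(0.0008937430183397765))
```

View pics/g17_wrist.png

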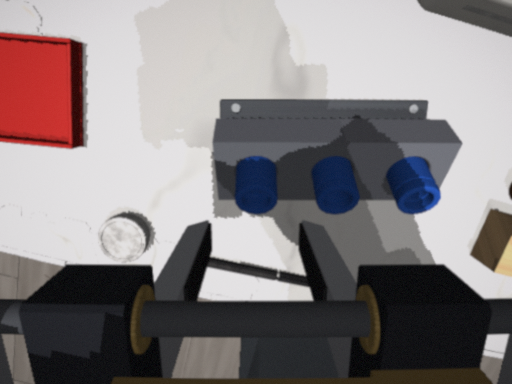

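Request:
{"api": "step_arm", "payload": {
  "hand": [0.48,0.48,0.48,0.48,0.48,0.48],
  "slide": [
    [30,0.5,-1],
    [60,0.5,-1],
    [80,0.5,-1],
    [97,0.5,-1],
    [97,0.5,-1],
    [97,0.5,-1]
  ],
  "roll": [0,0,0,0,0,0]
}}

```text
time_s: 21.7
eef_pos: [0.4998, 0.2212, 0.0563]
ee_rot: [0.084, 0.702, 0.085, -0.702]
ft_force: [-0.1, 0.2, -0.1]
finger_gap: 0.0489
```

```bash
python3 look.py g18
python3 - <<'E'
from plan import *
psi=np.radians(13.68);xr,yr,a=axes(psi)
L=np.array([.4967,.2199,.0778]);t=L-.006*a-[0,0,.019]
s=arm.state();print(np.array(s['eef_pos'])*1000,s['ft_force'],togo(s,t,yr))
E
```

```text
21.7 [0.4998 0.2212 0.0563] [-0.1106  0.2358 -0.0809] 0.04893558071523002
[500.  221.3  56.6] [-0.1 -0.1  0.1] (array([3. , 0.6, 0.6]), np.float64(0.0006450454254696147))
```

View pics/g18_wrist.png

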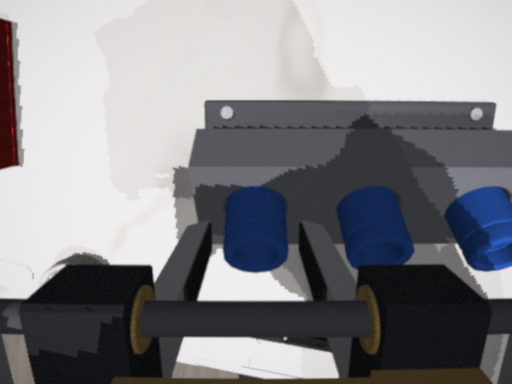

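Fingers straddle the left sleeve, clear of the face and of the middle sleeve. Close.

Request:
{"api": "step_arm", "payload": {
  "hand": [0.48,0.55,0.62,0.7,0.75,0.75,0.75],
  "slide": [
    [2,0.5,0.5],
    [2,0.5,0.5],
    [2,0.5,0.5],
    [2,0.5,0.5],
    [2,0.5,0.5],
    [2,0.5,0.5],
    [2,0.5,0.5]
  ],
  "roll": [0,0,0,0,0,0,0],
  "squeeze": 25
}}

```text
time_s: 22.45
eef_pos: [0.499, 0.2204, 0.0534]
ee_rot: [0.085, 0.702, 0.085, -0.702]
ft_force: [-1.6, -1.3, 5.8]
finger_gap: 0.0338
```

Request:
{"api": "step_arm", "payload": {
  "hand": [0.75,0.75,0.75,0.75,0.75,0.75,0.75,0.75],
  "slide": [
    [-3,0,1.7],
    [-7,0,4],
    [-12,0,6.9],
    [-17,0,9.8],
    [-22,0,12.7],
    [-27,0,15.6],
    [-32,0,18.5],
    [-40,0,20]
  ],
  "roll": [0,0,0,0,0,0,0,0]
}}

```text
time_s: 23.25
eef_pos: [0.479, 0.2155, 0.0936]
ee_rot: [-0.085, -0.702, -0.085, 0.702]
ft_force: [0.4, 0.2, -0.0]
finger_gap: 0.0336
```

```bash
python3 look.py g19 wrist top
```

```text
23.3 [0.4795 0.2159 0.0948] [0.6234 0.8059 0.8637] 0.0339408724795398
```

View pics/g19_wrist.png

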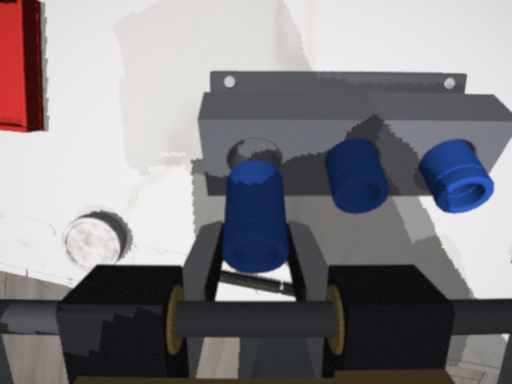

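Run:
```python
from plan import *; import pickle
d=pickle.load(open('d0.pkl','rb'));p=d['top'];W=cloud(p);im=p['img'].astype(int)
m=(im[...,0]>110)&(im[...,1]<60)&(W[...,1]>.38)&(W[...,1]<.52)&(W[...,0]<.62)
P=W[m];print(m.sum(),cv2.minAreaRect((P[:,:2]*1000).astype(np.float32)))
P=P[P[:,2]>.016];r=cv2.minAreaRect((P[:,:2]*1000).astype(np.float32));print(r,P[:,2].mean())
s=arm.state()
for yaw in (r[2],r[2]-90):
    y=np.radians(yaw); x=np.array([np.cos(y),np.sin(y)]); print(yaw,x)
```

```text
1045 ((531.7755126953125, 445.0150451660156), (92.67925262451172, 93.8011245727539), 7.439291477203369)
((531.7755126953125, 445.0150451660156), (92.67925262451172, 93.8011245727539), 7.439291477203369) 0.021722916470319417
7.439291477203369 [1.  0.1]
-82.56070852279663 [ 0.1 -1. ]
```

Run:
```python
from plan import *
y=np.radians(7.4);xr=np.array([np.cos(y),np.sin(y),0]);yr=np.array([-np.sin(y),np.cos(y),0])
s=arm.state();t=np.array([.5318,.445,0])-.020*xr+[0,0,.16];print(t,np.array(s['eef_pos'])*1000,togo(s,t,yr))
```

```text
[0.5 0.4 0.2] [479.8 215.9  94.4] (array([ -65.5, -212.4,  -85.2]), np.float64(0.1106647021622269))
```

Request:
{"api": "step_arm", "payload": {
  "hand": [0.75,0.75,0.75,0.75,0.75,0.75,0.75,0.75],
  "slide": [
    [-35,0,0],
    [-65,0,0],
    [-65,-45,-18],
    [-65,-90,-36],
    [-65,-135,-54],
    [-65,-180,-72],
    [-65,-212,-85],
    [-65,-212,-85]
  ],
  "roll": [0,0,0.04,0.08,0.11,0.11,0.11,0.11]
}}

```text
time_s: 24.15
eef_pos: [0.5099, 0.4466, 0.1575]
ee_rot: [-0.047, -0.705, -0.048, 0.706]
ft_force: [0.2, -0.8, -0.4]
finger_gap: 0.0339
```

Request:
{"api": "step_arm", "payload": {
  "hand": [0.75,0.75],
  "slide": [
    [0,0,0],
    [0,0,0]
  ],
  "roll": [0,0]
}}

```text
time_s: 24.35
eef_pos: [0.512, 0.4406, 0.158]
ee_rot: [-0.046, -0.706, -0.045, 0.706]
ft_force: [0.1, -0.1, -0.8]
finger_gap: 0.0337
```

```bash
python3 look.py g20;python3 - <<'E'
from plan import *;import pickle
y=np.radians(7.4);xr=np.array([np.cos(y),np.sin(y),0]);yr=np.array([-np.sin(y),np.cos(y),0])
s=arm.state();t=np.array([.5318,.445,0])-.020*xr+[0,0,.05];print(np.array(s['eef_pos'])*1000,togo(s,t,yr))
d=pickle.load(open('g20.pkl','rb'));p=d['wrist'];W=cloud(p,d['st']);im=p['img'].astype(int)
m=(im[...,0]>90)&(im[...,1]<60)&(W[...,2]<.04)
P=W[m];print(m.sum(),cv2.minAreaRect((P[:,:2]*1000).astype(np.float32)))
E
```

```text
24.35 [0.512  0.4406 0.158 ] [ 0.1072 -0.055  -0.7544] 0.03369467035761829
[512.2 440.5 158.2] (array([108.2,  -2. ,  -0. ]), np.float64(-0.000712464807323343))
5254 ((530.7506713867188, 447.697021484375), (94.0145263671875, 97.40506744384766), 7.4521026611328125)
```

View pics/g20_wrist.png

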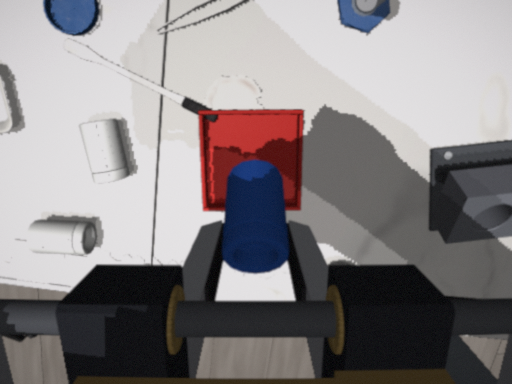

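Request:
{"api": "step_arm", "payload": {
  "hand": [0.75,0.75,0.75,0.75,0.75,0.75,0.75],
  "slide": [
    [30,-3,0],
    [60,-3,0],
    [90,-3,0],
    [105,-3,0],
    [112,-3,0],
    [115,-3,0],
    [115,-3,0]
  ],
  "roll": [0,0,0,0,0,0,0]
}}

```text
time_s: 25.1
eef_pos: [0.5117, 0.445, 0.0441]
ee_rot: [0.046, 0.706, 0.046, -0.705]
ft_force: [0.5, -0.9, -0.9]
finger_gap: 0.034
```

Request:
{"api": "step_arm", "payload": {
  "hand": [0.75,0.75,0.75,0.75,0.75,0.75,0.75],
  "slide": [
    [0,0,0],
    [3,0,0],
    [6,0,1],
    [9,0,2],
    [12,0,3],
    [15,0,4],
    [15,0,4]
  ],
  "roll": [0,0,0,0,0,0,0],
  "squeeze": 4
}}

```text
time_s: 25.8
eef_pos: [0.5069, 0.4445, 0.0282]
ee_rot: [-0.046, -0.706, -0.046, 0.706]
ft_force: [-2.2, 0.9, 2.8]
finger_gap: 0.0344
```

```bash
python3 look.py g21
```

```text
25.8 [0.5069 0.4445 0.0282] [-2.1746  0.8911  2.7842] 0.03441612189077929
```

View pics/g21_wrist.png

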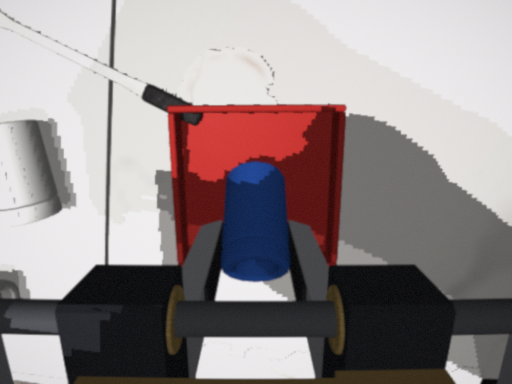

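Request:
{"api": "step_arm", "payload": {
  "hand": [0.75,0.75,0.75,0.75,0.75,0.75],
  "slide": [
    [3,0,0],
    [6,0,0],
    [9,0,0],
    [11,0,0],
    [13,0,0],
    [13,0,0]
  ],
  "roll": [0,0,0,0,0,0]
}}

```text
time_s: 26.45
eef_pos: [0.5072, 0.4445, 0.0152]
ee_rot: [-0.046, -0.706, -0.046, 0.706]
ft_force: [-1.6, 0.2, 3.1]
finger_gap: 0.0337
```

```bash
python3 look.py g22 wrist
```

```text
26.45 [0.5072 0.4445 0.0152] [-1.6285  0.1568  3.0833] 0.03372030779385347
```

View pics/g22_wrist.png

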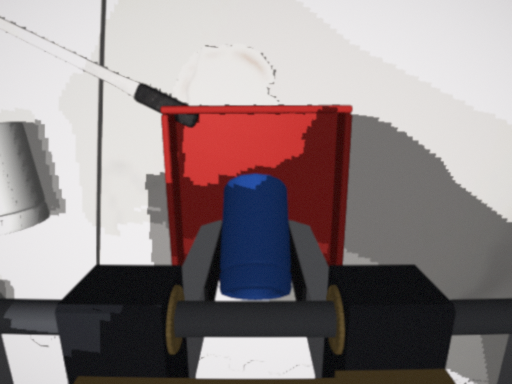

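```bash
cat > cyl.py <<'E'
import sys,pickle
from h import *
from scipy.optimize import least_squares
np.set_printoptions(precision=4,suppress=True)
d=pickle.load(open(sys.argv[1]+'.pkl','rb'));p=d['wrist'];s=d['st'];W=cloud(p,s);im=p['img'].astype(int)
m=(im[...,2]>im[...,0]+30)&(im[...,2]>im[...,1]+15)&(W[...,1]>.38)&(W[...,1]<.52)&(W[...,0]>.44)&(W[...,0]<.6)
m=cv2.erode(m.astype(np.uint8),np.ones((3,3)))>0
P=W[m]*1000;print(len(P),P.min(0),P.max(0))
best=None
for tilt in (10,30,50,70,88):
  for az in (7,187,97,-83):
    def ax(x): return np.array([-np.sin(x[3])*np.cos(x[4]),-np.sin(x[3])*np.sin(x[4]),np.cos(x[3])])
    def f(x):
        a=ax(x);D=P-x[:3];h=D@a;r=np.linalg.norm(D-h[:,None]*a,axis=1);return np.r_[np.clip(np.minimum(abs(r-17),np.where(r<18,np.minimum(abs(h-28),abs(h+28)),99)),0,4)+np.clip(abs(h)-28,0,9),]
    t=least_squares(f,np.r_[P.mean(0)-[0,0,10],np.radians([tilt,az])],x_scale=[5,5,5,.2,.2],loss='soft_l1')
    if best is None or t.cost<best[0]: best=(t.cost,t.x,np.sqrt((f(t.x)**2).mean()))
x=best[1];print('centre',x[:3],'tilt',np.degrees(x[3]),'az',np.degrees(x[4]),'rms',best[2])
E
python3 cyl.py g22;python3 cyl.py g21
```

```text
7288 [484.8967 427.3132  24.5392] [544.6841 462.3383  66.9212]
centre [514.1849 444.942   34.9171] tilt 48.42156818188083 az 7.56774312886892 rms 0.6917703773551197
6365 [490.4958 427.8057  22.5347] [547.7894 462.7293  69.1198]
centre [518.117  445.5662  36.3499] tilt -40.159960328195574 az 187.49805854468462 rms 1.1277484034682685
```

Request:
{"api": "step_arm", "payload": {
  "hand": [0.78,0.78,0.78,0.78,0.78,0.78,0.78,0.78],
  "slide": [
    [0,0,0],
    [0,0,0],
    [-4,0,0],
    [-4,0,-10],
    [-4,0,-20],
    [-4,0,-28],
    [-1,0,-28],
    [0,0,-28]
  ],
  "roll": [0,0,0,0,0,0,0,0],
  "squeeze": 15
}}

```text
time_s: 27.3
eef_pos: [0.5355, 0.4477, 0.0149]
ee_rot: [0.046, 0.706, 0.046, -0.706]
ft_force: [2.0, -2.6, 5.2]
finger_gap: 0.0339
```

Request:
{"api": "step_arm", "payload": {
  "hand": [0.78,0.78],
  "slide": [
    [0,0,0],
    [0,0,0]
  ],
  "roll": [0,0]
}}

```text
time_s: 27.5
eef_pos: [0.5347, 0.448, 0.0152]
ee_rot: [-0.046, -0.705, -0.046, 0.706]
ft_force: [0.9, -0.3, 0.6]
finger_gap: 0.0338
```

```bash
python3 look.py g23;python3 cyl.py g23
```

```text
27.5 [0.5347 0.448  0.0152] [ 0.8543 -0.343   0.5871] 0.0337795951506276
7270 [513.0694 430.96    24.7297] [572.7087 465.9253  66.9726]
centre [542.0238 448.4702  35.0383] tilt -49.2826394107728 az 187.40522124334973 rms 0.6577125728976096
```

Corner is about x=551, so it will settle inside the tray. Release gently to 46 mm.

Request:
{"api": "step_arm", "payload": {
  "hand": [0.66,0.6,0.55,0.51,0.5,0.5,0.5],
  "slide": [
    [0,0,0],
    [0,0,0],
    [0,0,0],
    [0,0,0],
    [0,0,0],
    [0,0,0],
    [0,0,0]
  ],
  "roll": [0,0,0,0,0,0,0]
}}

```text
time_s: 28.25
eef_pos: [0.5351, 0.4479, 0.0152]
ee_rot: [-0.046, -0.706, -0.046, 0.706]
ft_force: [0.5, 0.2, -0.3]
finger_gap: 0.0469
```

```bash
python3 look.py g24;python3 cyl.py g24
```

```text
28.25 [0.5351 0.4479 0.0152] [ 0.5436  0.2229 -0.3168] 0.0469277890438532
5036 [501.4113 428.1383  10.9357] [552.8143 464.1404  40.4154]
centre [523.0288 445.9898  21.4874] tilt 89.96826101144674 az 187.45763880007195 rms 0.5208259848758199
```

View pics/g24_wrist.png

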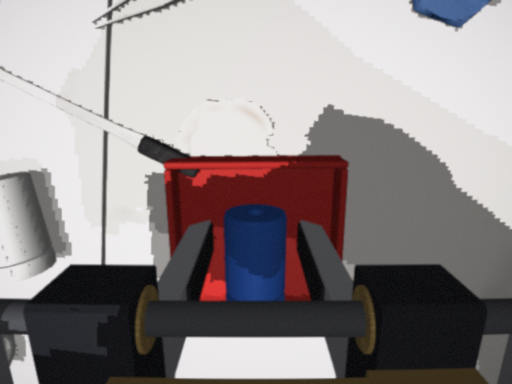

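The sleeve lies flat in the tray (centre z 21.5 mm, 4 mm floor + 17 mm radius). Retreat and check everything.

Request:
{"api": "step_arm", "payload": {
  "hand": [0.5,0.5,0.5,0.5,0.5,0.5,0.5,0.5],
  "slide": [
    [-20,0,0],
    [-50,0,0],
    [-95,0,0],
    [-140,0,0],
    [-180,0,0],
    [-180,40,40],
    [-180,80,80],
    [-180,110,110]
  ],
  "roll": [0,0,0,0,0,0,0,0]
}}

```text
time_s: 29.1
eef_pos: [0.4423, 0.3278, 0.1963]
ee_rot: [0.046, 0.706, 0.046, -0.705]
ft_force: [-0.4, 1.8, 0.6]
finger_gap: 0.0472
```

Request:
{"api": "step_arm", "payload": {
  "hand": [0.5,0.5,0.5,0.5,0.5],
  "slide": [
    [0,0,0],
    [0,0,0],
    [0,0,0],
    [0,0,0],
    [0,0,0]
  ],
  "roll": [0,0,0,0,0]
}}

```text
time_s: 29.6
eef_pos: [0.4438, 0.3298, 0.1952]
ee_rot: [-0.046, -0.705, -0.046, 0.706]
ft_force: [-0.6, -0.3, -0.1]
finger_gap: 0.0471
```

```bash
python3 look.py g25 wrist top
python3 - <<'E'
import pickle;from h import *
d=pickle.load(open('g25.pkl','rb'));p=d['top'];q=pickle.load(open('d0.pkl','rb'))['top']
cv2.imwrite('pics/fc.png',cv2.resize(p['img'][40:280,90:420,::-1],None,fx=2.4,fy=2.4,interpolation=cv2.INTER_CUBIC))
df=np.abs(p['img'].astype(int)-q['img']).max(2)>45
n,l,s,c=cv2.connectedComponentsWithStats(df.astype(np.uint8))
print([(c[i].round(),s[i,4]) for i in range(1,n) if s[i,4]>12 and s[i,1]<265])
E
```

```text
29.65 [0.4437 0.3296 0.1951] [-0.0039  0.4153  0.5738] 0.046909163438802005
[(array([338., 279.]), np.int32(23650)), (array([279., 203.]), np.int32(70)), (array([276., 211.]), np.int32(83))]
```

View pics/fc.png

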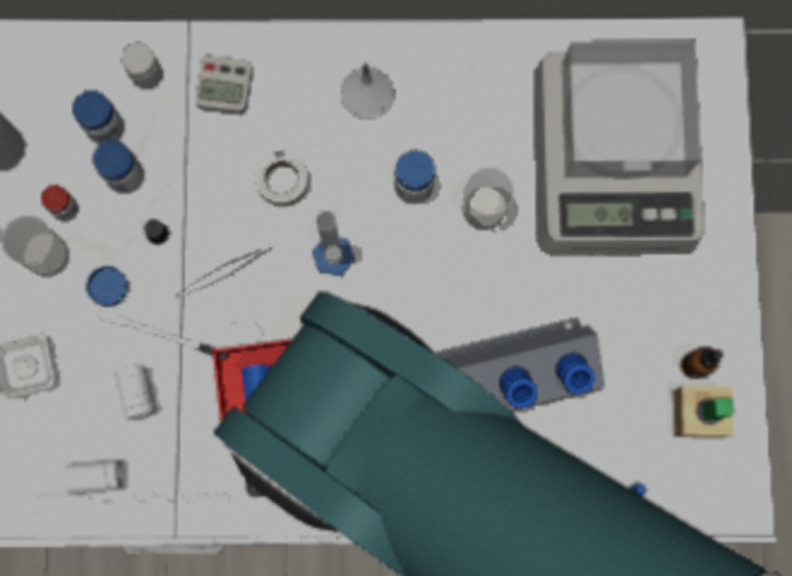

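View pics/g25_wrist.png

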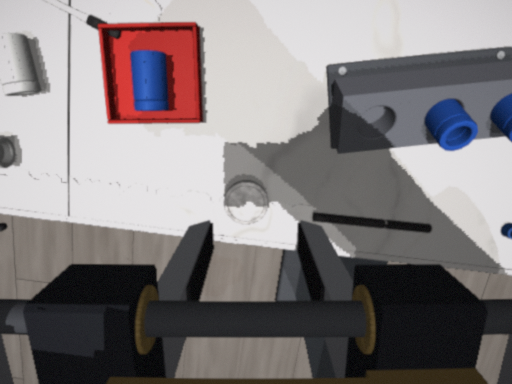

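```bash
python3 -c "
from plant import arm;print(arm.job_done())"
```

```text
the job is handed in; nothing more can be done
None
```

The gauge found the left sleeve choked. That sleeve is now in the red tray, the gauge is back upright in its stand, and the job was handed in at about 30 s.

I tried the sleeves left, middle, right. The tool could not be tilted, so I pivoted the gauge to about 31° in the grip, using the stand's hole, to match the rack's lean.

| Sleeve | Where the gauge stopped | Force there | Result |
|---|---|---|---|
| Left | 10.1 mm, against the choke | about 18 N | choked |
| Middle | 31.8 mm, collar on the mouth | about 25 N | sound |
| Right | 31.7 mm, collar on the mouth | about 23 N | sound |

**Last checks:**
- **Gauge:** it stands upright, with the top of its handle at 92.4 mm, the same height as before.
- **Good sleeves:** the rack fit before the left sleeve was taken out gave the middle and right mouths within 0.3 mm of their first positions. In the last pictures both still look seated; I did not re-measure them then.
- **Choked sleeve:** it lies flat inside the tray, with its axis 21.5 mm above the worktop.
- **Other objects:** comparing the last top picture with the first showed nothing moved where the table was visible. The arm hid part of that view, so I checked the tray, pill tin and pen in the wrist picture instead, by eye only. The dropper bottle, measuring cylinder and stopper show in the top picture.

No check failed or disagreed.

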